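Making up two microscopy kits

ROBOT

A 6-joint arm with a two-finger parallel gripper is mounted at the origin on the work surface. World frame = base frame: x ahead of the robot, y to its left, z up, the work surface at z = 0. Lengths are in mm, angles in rad, forces in N, time in s.
With the tool pointing down it reaches from about 350 to 975 mm from the base axis. Payload 7.1 kg.
Tool frame: the origin (TCP) lies between the finger pads; the fingertips stand 17 mm ahead of it and the grasp point (between the pads) lies 2 mm behind it; x points along the fingers, z is the direction in which the jaws open and shut, and the axes are right-handed (so a half turn about x gives the same grasp; the last joint's range is limited). The gripper opens to 88 mm and grips with 3 to 60 N. Pads are 20 mm wide; open, the fingers measure 115 mm over their backs; the gripper's body (75 mm by 178 mm) begins 61 mm behind the grasp point.
Start: joints at [1.136, 0.423, 1.63, -0, 1.089, -0.019], TCP at [252.419, 571.743, 239.675] pointing down, gripper open.
Joint ranges: [-3, 3], [-0.9, 2.11], [0.09, 2.58], [-1.31, 4.45], [0.11, 2.69], [-2.54, 2.54]. Speed limits (rad/s): [2.39, 2.39, 3.01, 3.14, 3.14, 3.14].

INTERFACE

Orientations are given as a unit quaternion [w, x, y, z].
In Python, from workcell import bot, read_camera gives the robot as it stands.
- The arm moves only by the shell command python3 -m handwheel 'ROWS'. ROWS is JSON, a list of rows, each a list of 5 numbers: the shift along the tool's x, y, z in units of 50 mm (1.0 is 50 mm), then the turn about the tool's x in units of 8 degrees (1.0 is 8 degrees), then the gripper's target within -1 to 1 (shut at 1, half-way at 0, fully open at -1). In form: [[tx, ty, tz, yaw, jaw], ...]. A call has 1 to 5 rows; each row is the pose to reach, as a shift and turn from the pose commanded when the call began, along the tool's axes at that moment; what a row does not reach only later rows make up. A row lasts 1/10 s, in which the tool goes at most 50 mm and 8.59 degrees, less where a joint would pass 70% of its speed; a pose out of reach is approached as far as the arm can. A call with a gripper value outside its range is refused whole. The fingers move at their own pace and stop on an object; the grip force is fixed at half the most. Time passes only in rows, so rows that repeat a pose let the fingers close. It gives the time, the measured TCP pose, the force and the opening at its end, in the units of the state.
- bot.sense(): the state, without advancing time (a new reading comes with each control period).
- read_camera(name): name is "scene" or "top"; returns a dict with "img" (400x640x3 uint8, red, green, blue), "mtx" (3x3 intrinsics, pixels), "origin" and "orientation" of the camera in the world. Camera axes: x right, y up, looking along -z (the intrinsics and any distortion apply to the point x, -y, -z); pixel columns grow to the right and rows downward; lengths in mm; the calibration is good to about 2 mm. A picture is of the moment at which its call begins. There is no depth.
- bot.hand_in(): hands the job in, once; it reports no verdict.
The state is a dict: "t": time; "joint_positions": joint angles; "qvel": joint speeds; "tau": joint torques, N m; "tcp_pos": TCP position; "tool_rot": TCP orientation; "wrist_force": force on the tool from outside, world axes, zero at the start; "ft_torque": the same for the moment, N m; "finger_gap": finger opening in mm.
Only numpy, scipy, OpenCV 4.12 (cv2) and the standard library are available. Lean on these libraries where they do the work, as an engineer would, in place of code of your own. Each camera call takes 0.05 s, during which the arm holds its last target.

TASK

Make up the two microscopy kits from the stock in the middle of the bench. In the long three-part tray stand the eyepiece in the middle compartment and the long objective and the lidded jar in the two outer ones, one each, either way round; in the two-part tray stand the short objective in the empty compartment and lay the loose slide mailer flat and squarely on the pile of mailers, lowering it until it touches and not dropping it. Everything standing must be upright on its tray's floor, and the dropper bottle stays where it is.

Things in the scene. Friction and masses are not known exactly. Their poses are not given: they have to be found in the camera images.
- long_objective: the long, slender microscope objective, bare aluminium, 52 mm tall, standing upright on the bench: a 28 mm diameter barrel from 4 to 36 mm above its foot (foot 22 mm in diameter, dark ring near 30 mm), then tapering to a 13 mm nose on top; 90 g. Origin: centre of its underside, z up.
- short_objective: the short, squat microscope objective, bare aluminium cylinder 34 mm in diameter up to 27 mm (dark ring near 20 mm), bevelled to a flat top at 30 mm with a black lens 23 mm wide; 80 g. Stands upright. Origin: centre of its underside, z up.
- eyepiece: the microscope eyepiece, 57 mm tall, standing upright on its black eyecup (42 mm in diameter, 23 mm high) with its plain steel tube, 28 mm in diameter, from 23 to 57 mm above the foot, black lens on top; 100 g. Origin: centre of its underside, z up.
- jar: the squat clear glass specimen jar with a broad white lid and a paper band, 58 mm tall; glass 44 mm in diameter up to 44 mm, lid 46 mm in diameter from 44 to 58 mm; 110 g, closed, upright. Origin: centre of its underside, z up.
- mailer: the one loose slide mailer: a flat closed grey plastic box 85 mm (its x) by 50 mm (its y) by 10 mm, with a black clip band across it near one end, lying on the bench by itself; 40 g. Origin: centre of its underside.
- dropper_bottle: an amber glass dropper bottle, 32 mm in diameter, 74 mm tall with a slim black cap and rubber teat; it belongs to neither kit. Origin: centre of its underside.
- long_tray: the long white tray, fixed to the bench, 250 mm (x) by 90 mm (y), rim and dividers 12 mm high and 4 mm thick, floor 4 mm thick. Two dividers make three compartments in a row along x, each 78 by 82 mm inside, centred at x = -82, 0 and +82 mm, y = 0. Origin: centre of its underside.
- square_tray: the squarer white tray, fixed, 170 (x) by 120 mm (y), rim and divider 12 mm high, 4 mm thick, floor 4 mm. Two compartments, 79 by 112 mm inside, centred at x = -41.5 and +41.5 mm. The +x one is empty; in the middle of the -x one stands a fixed pile of mailers (85 by 50 mm, long side along tray y), its flat top 30 to 54 mm above the bench, height not told, varying. Origin: centre of the underside.
There are look-alikes about, which are no part of the job. Several things have the shape of the jar; the one meant has the colours described above. Several things look just like the eyepiece: the one meant starts nearest to the robot's base.

How it is judged:
By the outcome, as a careful person would: the job done as asked, in the order asked, and still so for the second after the job is handed in, with the robot touching nothing.
It also fails if it takes over 144 s, if anything falls off the work surface, if the arm or the gripper's body presses on something with over 40 N, if the wrist force passes 120 N, or if a joint passes its speed limit or range.

## Working session

There is one attempt and no reset: what is moved stays moved. The work goes in short steps, Python scripts to look and compute and a shell command to move; the robot and the scene stay as the last step left them, time stands still between calls to the robot, and variables do not carry over. Pictures are saved under pics/ and viewed, and the job is handed in when it is done.

```bash
ls; mkdir -p pics; python3 - <<'E'
from workcell import bot, read_camera
import cv2
for n in ["scene","top"]:
    c=read_camera(n); cv2.imwrite(f"pics/{n}0.png",c["img"][:,:,::-1])
    print(n,c["mtx"].tolist(),c["origin"],c["orientation"],[k for k in c])
print(bot.sense())
E
```

```text
pics
scene [[428.97825623842976, 0.0, 316.56726307784515], [0.0, 428.97825623842976, 203.34452459414112], [0.0, 0.0, 1.0]] [1239.61721418 -242.97454849  743.7333538 ] [0.76215132 0.31161474 0.21908555 0.5234722 ] ['img', 'mtx', 'origin', 'orientation']
top [[374.05464974704245, 0.0, 318.74445270806245], [0.0, 374.05464974704245, 201.12099592983114], [0.0, 0.0, 1.0]] [518.55485023  16.28446663 723.69310341] [-0.69932005 -0.02847071  0.04440016  0.71286009] ['img', 'mtx', 'origin', 'orientation']
{'t': 0.1, 'joint_positions': array([ 1.13597933e+00,  4.23754414e-01,  1.63058141e+00, -6.73967509e-06,
        1.08859113e+00, -1.89918319e-02]), 'qvel': array([ 0.00196498, -0.00217984, -0.00032661,  0.00017103,  0.00054309,
       -0.00078041]), 'tau': array([ 6.43624735e-04, -5.45609522e+01, -2.74323875e+01,  6.46207016e-02,
        1.87623227e-02, -4.22511800e-05]), 'tcp_pos': array([252.24480768, 571.33327082, 238.99829674]), 'tool_rot': array([ 0.59204122, -0.38627563,  0.59283912,  0.38577209]), 'wrist_force': array([-0.94475718,  0.88210154,  1.05161336]), 'ft_torque': array([ 0.01685631, -0.0175935 ,  0.00489665]), 'finger_gap': 87.97919992008816}
```

View pics/scene0.png

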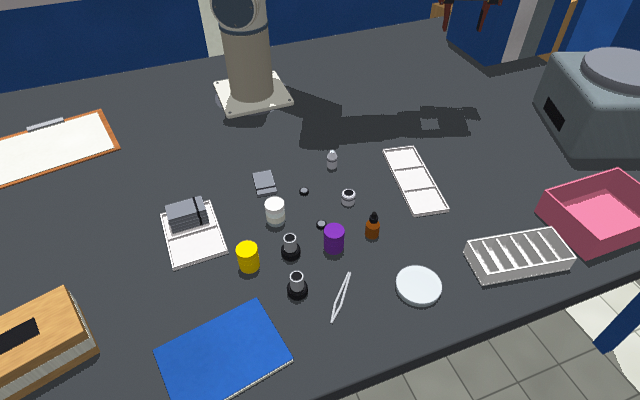

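View pics/top0.png

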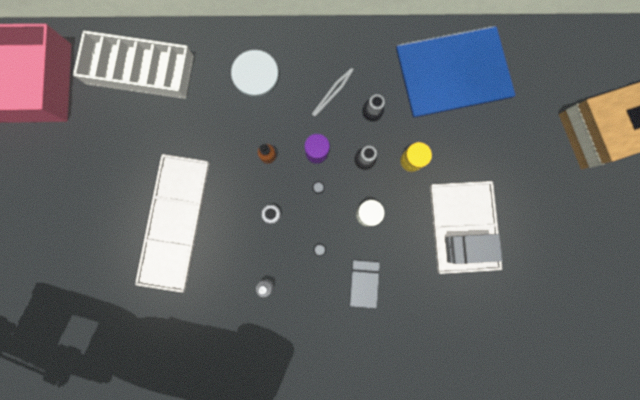

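```bash
cat > h.py <<'E'
import numpy as np, cv2
from scipy.spatial.transform import Rotation as R
from workcell import bot, read_camera
def cam(n):
    c=read_camera(n); q=c["orientation"]; c["R"]=R.from_quat([q[1],q[2],q[3],q[0]]).as_matrix(); return c
def px2w(c,u,v,z):
    K=c["mtx"]; d=np.array([(u-K[0,2])/K[0,0],-(v-K[1,2])/K[1,1],-1.]); d=c["R"]@d
    o=np.array(c["origin"]); return o+d*(z-o[2])/d[2]
def w2px(c,p):
    K=c["mtx"]; x=c["R"].T@(np.array(p,float)-c["origin"]); return np.array([K[0,2]+K[0,0]*x[0]/-x[2],K[1,2]+K[1,1]*x[1]/x[2]])
def crop(c,u0,v0,u1,v1,s,name):
    im=c["img"][v0:v1,u0:u1,::-1]; im=cv2.resize(im,None,fx=s,fy=s,interpolation=cv2.INTER_CUBIC)
    st=10 if s>=6 else 20
    for u in range(-(-u0//st)*st,u1,st): cv2.putText(im,str(u),(int((u-u0+.5)*s)-8,8),0,.32,(0,255,255),1); cv2.line(im,(int((u-u0+.5)*s),10),(int((u-u0+.5)*s),14),(0,255,255),1)
    for v in range(-(-v0//st)*st,v1,st): cv2.putText(im,str(v),(0,int((v-v0+.5)*s)+3),0,.32,(0,255,255),1); cv2.line(im,(22,int((v-v0+.5)*s)),(26,int((v-v0+.5)*s)),(0,255,255),1)
    cv2.imwrite(f"pics/{name}.png",im)
def tool():
    s=bot.sense(); q=s["tool_rot"]; return np.array(s["tcp_pos"]),R.from_quat([q[1],q[2],q[3],q[0]]).as_matrix(),s
E
python3 - <<'E'
from h import *
c=cam("top"); crop(c,240,90,440,240,4,"t1"); crop(c,125,140,285,310,3,"t2"); crop(c,340,170,510,320,4,"t3")
c=cam("scene"); crop(c,150,140,390,310,3,"s1")
p,T,s=tool(); print(p,T)
E
```

```text
[252.31367717 571.46645578 239.19502489] [[-3.71438243e-04 -9.14784084e-01  4.03942992e-01]
 [-8.55695380e-04  4.03943163e-01  9.14783684e-01]
 [-9.99999565e-01 -5.86650800e-06 -9.32816454e-04]]
```

View pics/t1.png

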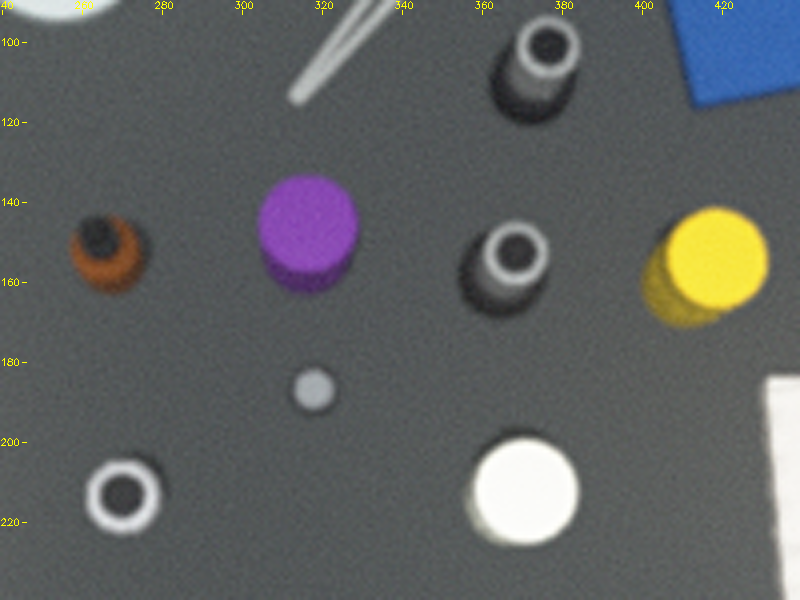

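View pics/t2.png

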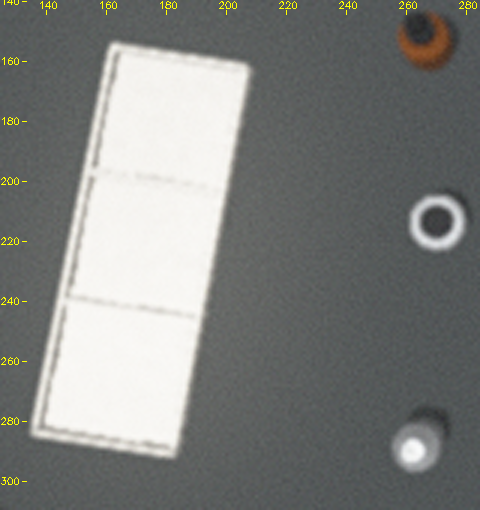

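View pics/t3.png

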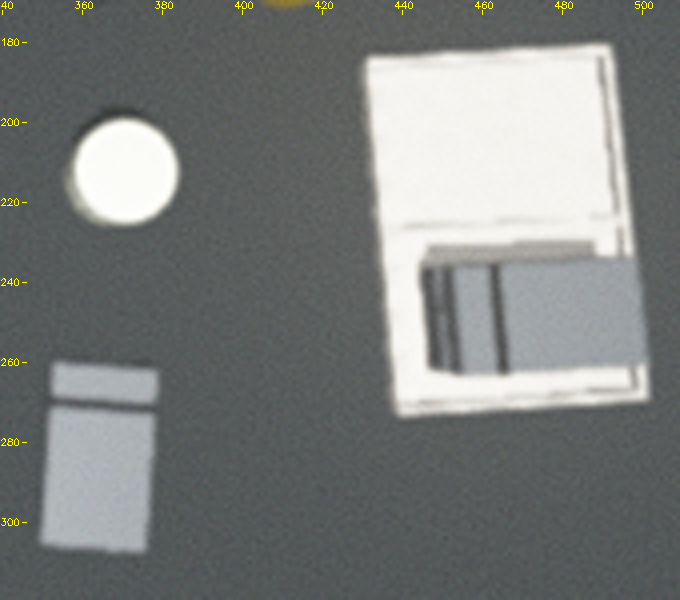

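View pics/s1.png

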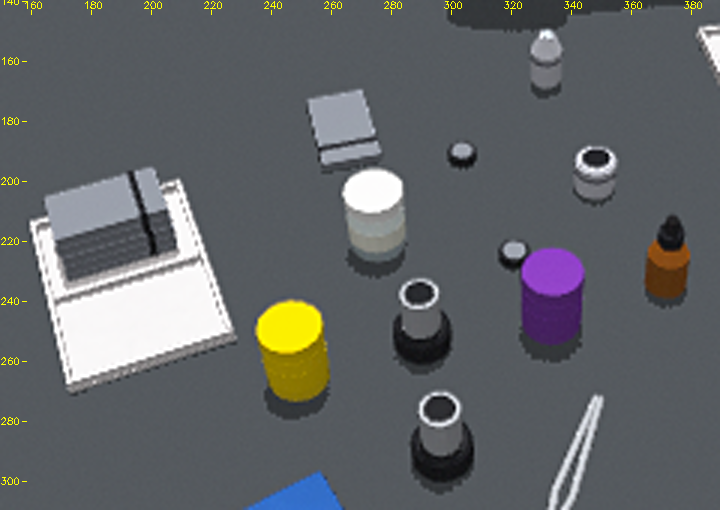

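```bash
cat > m.py <<'E'
from h import *
ct=cam("top"); cs=cam("scene")
def tri(ut,us):
    A=[];b=[]
    o1=np.array(ct["origin"]);d1=px2w(ct,*ut,0)-o1;o2=np.array(cs["origin"]);d2=px2w(cs,*us,0)-o2
    t=np.linalg.lstsq(np.c_[d1,-d2],o2-o1,rcond=None)[0]
    return o1+t[0]*d1,o2+t[1]*d2
E
python3 - <<'E'
from m import *
np.set_printoptions(precision=1,suppress=True)
T={"eye":(368.75,152.75,57,289.5,236.8),"short":(270.25,213.5,30,348.5,191.8),"jar":(371,212.25,58,274.2,202.8),"long":(262.2,289.8,52,331.5,151.2)}
for k,(a,b,z,c,d) in T.items(): print(k,px2w(ct,a,b,z),px2w(cs,c,d,z),*tri((a,b),(c,d)))
def f(pts,u0,v0,s,z,c=ct): return np.array([px2w(c,u0+x/s-.5,v0+y/s-.5,z) for x,y in pts])
def rep(n,P,sc=1):
    print(n,"centre",P.mean(0),"edges",[round(float(np.linalg.norm(P[i]-P[(i+1)%4])),1) for i in range(4)],"ang",[round(float(np.degrees(np.arctan2(*(P[(i+1)%4]-P[i])[1::-1]))),1) for i in range(4)])
rep("mailer",f([(52,362),(158,371),(147,552),(40,543)],340,170,4,10))
rep("longtray",f([(112,44),(249,66),(175,456),(33,434)],125,140,3,12))
rep("sq",f([(365,57),(611,45),(648,398),(398,416)],340,170,4,12))
crop(ct,430,175,505,280,8,"t4"); crop(cs,155,190,235,275,7,"s4"); crop(cs,240,160,300,200,8,"s5"); crop(cs,375,140,455,220,7,"s6")
E
```

```text
eye [674.3 -92.4  57. ] [672.5 -93.3  57. ] [674.1 -92.2  58.1] [673.6 -93.6  58.2]
short [568.8  90.3  30. ] [567.1  89.5  30. ] [568.7  90.1  31.4] [568.2  89.   31.2]
jar [565.6 -92.5  58. ] [565.5 -94.2  58. ] [565.6 -92.6  57.4] [565.1 -94.1  57.6]
long [433.1 102.9  52. ] [432.9  99.9  52. ] [433.  103.   51.5] [432.1 100.2  51.2]
mailer centre [434.8 -83.1  10. ] edges [50.4, 83.9, 50.3, 83.9] ang [-96.0, 174.4, 83.9, -5.5]
longtray centre [558.1 276.8  12. ] edges [88.7, 247.9, 88.5, 248.2] ang [-100.2, 170.0, 80.0, -9.9]
sq centre [ 538.6 -281.5   12. ] edges [120.7, 169.6, 120.0, 171.5] ang [-88.2, -177.9, 92.8, 2.3]
```

View pics/t4.png

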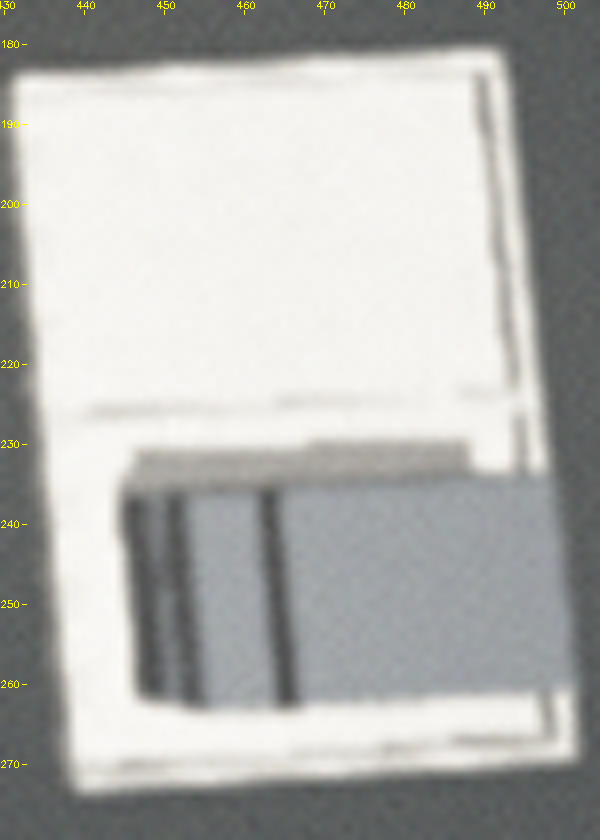

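View pics/s4.png

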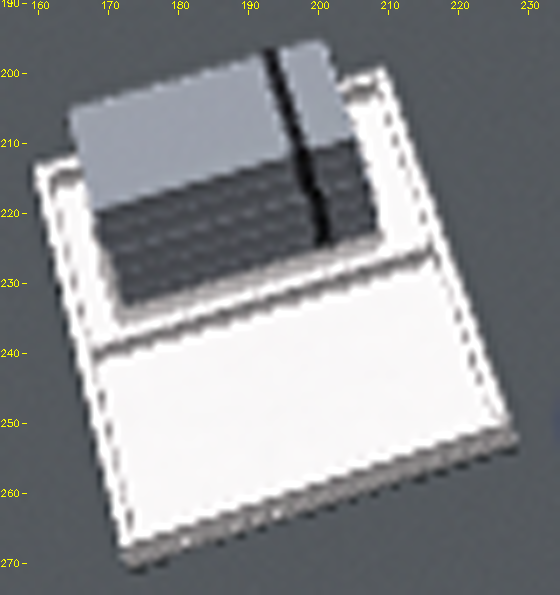

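View pics/s6.png

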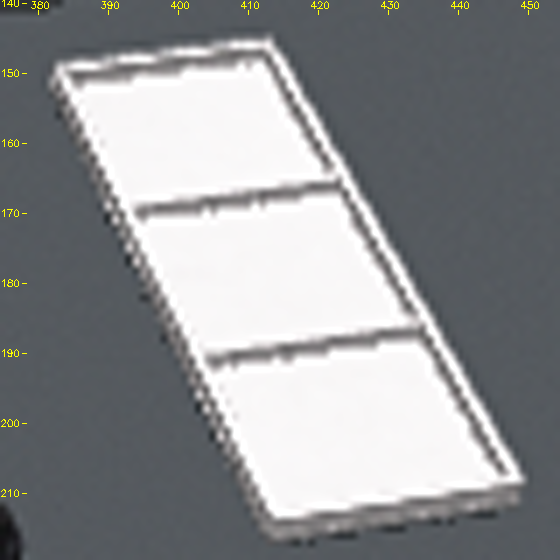

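View pics/s5.png

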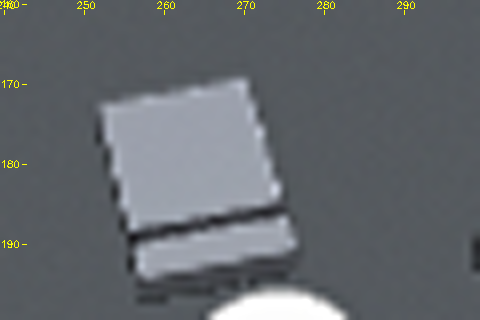

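```bash
python3 - <<'E'
from m import *
np.set_printoptions(precision=1,suppress=True)
print(tri((498.25,233.5),(168.4,219.5)),tri((501.4,260.75),(164.5,204.8)))
for z in (30,34,38,42,46,50,54):
    P=np.array([px2w(ct,498.25,233.5,z),px2w(ct,501.4,260.75,z)]);Q=np.array([px2w(cs,*p,z) for p in [(168.4,219.5),(164.5,204.8),(200.5,195.5),(205.2,209.5)]])
    print(z,np.linalg.norm(P[0]-P[1]),P.mean(0)[:2],np.linalg.norm(Q-np.roll(Q,-1,0),axis=1),Q.mean(0)[:2])
    a=np.radians(2.1);c=np.array([497.1,-283]);X=np.array([np.cos(a),np.sin(a)]);Y=np.array([-X[1],X[0]])
    print([ (w2px(ct,[*(c+sx*25*X+sy*42.5*Y),z]),w2px(cs,[*(c+sx*25*X+sy*42.5*Y),z])) for sx in(1,-1) for sy in (1,-1)])
E
```

```text
(array([ 523.2, -324.1,   49.8]), array([ 522.9, -325.1,   50.2])) (array([ 474.3, -326.2,   50.2]), array([ 473.8, -327.5,   50.9]))
30 50.448373985348724 [ 498.2 -335.3] [51.3 84.5 50.7 83.8] [ 475.9 -286.7]
[(array([448.2, 236. ]), array([208.5, 214.8])), (array([493.2, 233.4]), array([171. , 225.8])), (array([450.7, 263.2]), array([203.8, 200.7])), (array([496. , 260.5]), array([167.3, 211. ]))]
34 50.15747662029183 [ 498.3 -333.3] [51.  84.  50.5 83.4] [ 480.2 -286.4]
[(array([449., 236.]), array([208.2, 213.6])), (array([494.2, 233.4]), array([170.5, 224.6])), (array([451.5, 263.3]), array([203.4, 199.5])), (array([497.1, 260.6]), array([166.9, 209.8]))]
38 49.8665792552351 [ 498.4 -331.2] [50.7 83.5 50.2 82.9] [ 484.5 -286.2]
[(array([449.8, 236. ]), array([207.9, 212.4])), (array([495.3, 233.4]), array([170.1, 223.4])), (array([452.3, 263.5]), array([203.1, 198.3])), (array([498.1, 260.7]), array([166.4, 208.6]))]
42 49.575681890178316 [ 498.5 -329.2] [50.4 83.  49.9 82.4] [ 488.8 -285.9]
[(array([450.6, 236. ]), array([207.6, 211.2])), (array([496.4, 233.3]), array([169.6, 2
[... 208 characters left out ...]
ay([207.2, 210. ])), (array([497.4, 233.3]), array([169.2, 221. ])), (array([454. , 263.7]), array([202.4, 195.8])), (array([500.3, 261. ]), array([165.5, 206.1]))]
50 48.9938871600647 [ 498.7 -325.2] [49.9 82.1 49.3 81.5] [ 497.3 -285.4]
[(array([452.2, 235.9]), array([206.9, 208.7])), (array([498.5, 233.3]), array([168.7, 219.7])), (array([454.8, 263.9]), array([202.1, 194.6])), (array([501.5, 261.1]), array([165.1, 204.9]))]
54 48.702989795007916 [ 498.9 -323.1] [49.6 81.6 49.  81. ] [ 501.6 -285.2]
[(array([453. , 235.9]), array([206.6, 207.5])), (array([499.6, 233.2]), array([168.2, 218.5])), (array([455.7, 264. ]), array([201.8, 193.4])), (array([502.6, 261.2]), array([164.6, 203.7]))]
```

Choices, with look-alikes:
- **Eyepiece:** two look-alikes in the top view, at (369,153) and (377,102). The one at (369,153) is nearer the base, so it is the one meant.
- **Jar:** three of that shape, white lid at (371,212), purple at (317,147), yellow at (419,154). The white-lidded one also shows clear glass and a paper band in the scene crop.
- **Short objective:** at (270,213). The small caps at (318,187) and (319,250) don't match it in size.
- **Long objective:** at (262,290).
- **Mailer:** at (365,285).

Both cameras agree within 2–3 mm at the known heights.

```bash
cat > g.py <<'E'
import sys
from h import *
# goal x y z jawdeg
x,y,z,a=map(float,sys.argv[1:5]); p,T,s=tool()
cur=np.degrees(np.arctan2(T[1,2],T[0,2])); d=T.T@(np.array([x,y,z])-p)/50
print("t",round(s["t"],2),"tcp",p.round(1),"jaw",round(cur,1),"gap",round(s["finger_gap"],1),"F",np.round(s["wrist_force"],1),"j6",round(s["joint_positions"][5],2))
print("shift units",d.round(3),"yaw units",round((cur-a)/8,3))
E
python3 g.py 673.6 -92.8 150 80
```

```text
t 0.4 tcp [252.4 571.7 239.6] jaw 66.2 gap 87.7 F [-0.1  0.2  1. ] j6 -0.02
shift units [  1.793 -13.074  -8.753] yaw units -1.728
```

```bash
python3 -m handwheel '[[0,-0.7,-0.5,-0.8,-1],[0,-1.4,-1,-1.73,-1],[0.3,-2.2,-1.5,-1.73,-1],[0.5,-3,-2,-1.73,-1],[0.7,-3.8,-2.5,-1.73,-1]]'; python3 g.py 673.6 -92.8 150 80
```

```text
t: 0.9
tcp_pos: [376.4, 379.2, 204.5]
tool_rot: [0.542, -0.455, 0.541, 0.455]
wrist_force: [0.5, 0.2, -0.1]
finger_gap: 87.7
t 0.9 tcp [376.4 379.2 204.5] jaw 80.0 gap 87.7 F [ 0.5  0.2 -0.1] j6 -0.63
shift units [ 1.09  -7.485 -8.271] yaw units 0.006
```

```bash
python3 -m handwheel '[[0,-0.6,-0.7,0,-1],[0,-1.2,-1.4,0,-1],[0.3,-1.9,-2.1,0,-1],[0.3,-2.6,-2.9,0,-1],[0.3,-3.3,-3.6,0,-1]]'; python3 g.py 673.6 -92.8 150 80
```

```text
t: 1.4
tcp_pos: [505.0, 176.4, 189.5]
tool_rot: [0.541, -0.455, 0.542, 0.455]
wrist_force: [0.6, 1.1, -0.7]
finger_gap: 88.0
t 1.4 tcp [505.  176.4 189.5] jaw 80.0 gap 88.0 F [ 0.6  1.1 -0.7] j6 -1.08
shift units [ 0.788 -4.253 -4.718] yaw units 0.003
```

```bash
python3 -m handwheel '[[0.2,-0.6,-0.7,0,-1],[0.3,-1.2,-1.4,0,-1],[0.5,-1.9,-2.1,0,-1],[0.7,-2.6,-2.8,0,-1],[0.79,-3.2,-3.5,0,-1]]'; python3 g.py 673.6 -92.8 150 80
```

```text
t: 1.9
tcp_pos: [632.7, -23.7, 149.4]
tool_rot: [0.542, -0.454, 0.542, 0.455]
wrist_force: [1.0, 0.9, -0.6]
finger_gap: 87.8
t 1.9 tcp [632.7 -23.7 149.4] jaw 80.0 gap 87.8 F [ 1.   0.9 -0.6] j6 -1.45
shift units [-0.012 -1.045 -1.219] yaw units 0.0
```

```bash
python3 -m handwheel '[[0,-0.6,-0.7,0,-0.5],[0,-1.05,-1.22,0,-0.3],[0,-1.05,-1.22,0,-0.2],[0,-1.05,-1.22,0,-0.2],[0,-1.05,-1.22,0,-0.2]]'; python3 g.py 673.6 -92.8 45 80
```

```text
t: 2.4
tcp_pos: [672.1, -89.9, 149.9]
tool_rot: [0.541, -0.454, 0.542, 0.455]
wrist_force: [0.2, -0.0, -0.9]
finger_gap: 53.6
t 2.4 tcp [672.1 -89.9 149.9] jaw 80.1 gap 53.6 F [ 0.2 -0.  -0.9] j6 -1.55
shift units [ 2.099 -0.042 -0.052] yaw units 0.007
```

```bash
python3 -m handwheel '[[0,-0.04,-0.05,0,-0.2],[0.5,-0.04,-0.05,0,-0.2],[0.9,-0.04,-0.05,0,-0.2],[1.2,-0.04,-0.05,0,-0.2],[1.2,-0.04,-0.05,0,-0.2]]'; python3 g.py 673.6 -92.8 45 80; python3 - <<'E'
from h import *
c=cam("scene"); crop(c,230,170,370,300,5,"e1")
E
```

```text
t: 2.9
tcp_pos: [672.8, -92.8, 88.0]
tool_rot: [0.54, -0.454, 0.542, 0.456]
wrist_force: [-0.7, -0.2, 0.4]
finger_gap: 52.8
t 2.9 tcp [672.8 -92.8  88. ] jaw 80.1 gap 52.8 F [-0.7 -0.2  0.4] j6 -1.55
shift units [ 0.86  -0.018  0.003] yaw units 0.009
```

View pics/e1.png

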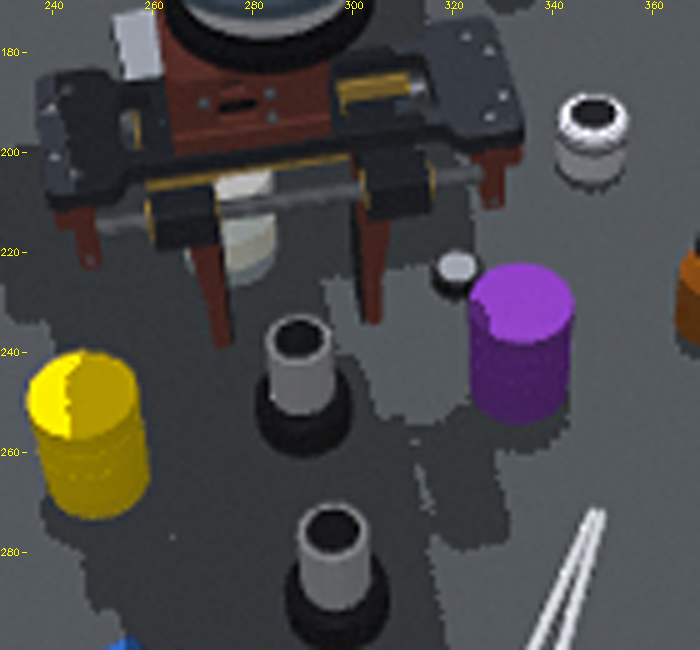

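```bash
python3 -m handwheel '[[0.4,-0.015,0,0,-0.2],[0.7,-0.015,0,0,-0.2],[0.86,-0.015,0,0,-0.2],[0.86,-0.015,0,0,-0.2],[0.86,-0.015,0,0,-0.2]]'; python3 -m handwheel '[[0,0,0,0,1],[0,0,0,0,1],[0,0,0,0,1],[0,0,0,0,1],[0,0,0,0,1]]'; python3 g.py 554.7 276.8 160 80
```

```text
t: 3.45
tcp_pos: [675.5, -94.0, 47.5]
tool_rot: [0.542, -0.455, 0.542, 0.455]
wrist_force: [0.1, -0.1, -0.9]
finger_gap: 52.6
t: 3.95
tcp_pos: [675.5, -93.9, 47.6]
tool_rot: [0.542, -0.455, 0.541, 0.454]
wrist_force: [0.1, 0.3, 2.7]
finger_gap: 27.5
t 3.95 tcp [675.5 -93.9  47.6] jaw 80.0 gap 27.5 F [0.1 0.3 2.7] j6 -1.55
shift units [-2.25   3.663  6.884] yaw units 0.002
```

```bash
python3 -m handwheel '[[-0.6,0,0,0,1],[-1.3,0,0,0,1],[-2,0,0,0,1],[-2.2,0.3,0.6,0,1],[-2.2,0.6,1.2,0,1]]'; python3 g.py 557.5 276.5 160 80
```

```text
t: 4.45
tcp_pos: [657.4, -29.8, 159.8]
tool_rot: [0.543, -0.455, 0.541, 0.453]
wrist_force: [1.0, 0.3, -1.5]
finger_gap: 27.1
t 4.45 tcp [657.4 -29.8 159.8] jaw 79.9 gap 27.1 F [ 1.   0.3 -1.5] j6 -1.46
shift units [-0.015  3.041  5.681] yaw units -0.012
```

```bash
python3 -m handwheel '[[0,0.4,0.8,0,1],[0,0.8,1.6,0,1],[0,1.3,2.4,0,1],[0,1.7,3.2,0,1],[0,2.1,4,0,1]]'; python3 g.py 557.5 276.5 160 80
```

```text
t: 4.95
tcp_pos: [586.4, 187.1, 157.1]
tool_rot: [0.542, -0.455, 0.542, 0.455]
wrist_force: [0.7, -0.3, -1.5]
finger_gap: 27.7
t 4.95 tcp [586.4 187.1 157.1] jaw 80.0 gap 27.7 F [ 0.7 -0.3 -1.5] j6 -1.11
shift units [-0.057  0.879  1.662] yaw units 0.001
```

```bash
python3 -m handwheel '[[0,0.4,0.8,0,1],[0,0.88,1.65,0,1],[0,0.88,1.66,0,1],[0.6,0.88,1.66,0,1],[1.2,0.88,1.66,0,1]]'; python3 -m handwheel '[[0,0,0,0,1],[0,0,0,0,1]]'; python3 g.py 557.5 276.5 52 80; python3 - <<'E'
from h import *
c=cam("scene"); crop(c,350,90,470,220,5,"e2")
E
```

```text
t: 5.45
tcp_pos: [559.1, 275.3, 97.4]
tool_rot: [0.542, -0.455, 0.54, 0.455]
wrist_force: [0.3, -0.2, -2.1]
finger_gap: 27.2
t: 5.65
tcp_pos: [558.3, 274.2, 97.1]
tool_rot: [0.541, -0.454, 0.542, 0.455]
wrist_force: [0.9, -0.8, -0.2]
finger_gap: 27.6
t 5.65 tcp [558.3 274.2  97.1] jaw 80.0 gap 27.6 F [ 0.9 -0.8 -0.2] j6 -0.96
shift units [0.901 0.023 0.042] yaw units -0.002
```

View pics/e2.png

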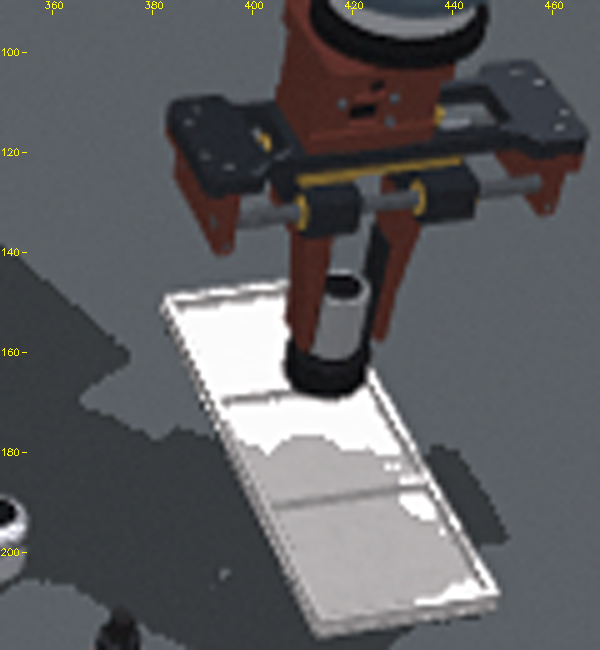

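```bash
python3 -m handwheel '[[0.4,0.02,0.04,0,1],[0.7,0.02,0.04,0,1],[0.8,0.02,0.04,0,1],[0.84,0.02,0.04,0,1],[0.84,0.02,0.04,0,1]]'; python3 g.py 557.5 276.5 51.5 80
```

```text
t: 6.2
tcp_pos: [558.0, 277.0, 55.5]
tool_rot: [0.542, -0.455, 0.542, 0.455]
wrist_force: [-0.5, -0.8, -0.4]
finger_gap: 27.5
t 6.2 tcp [558.  277.   55.5] jaw 80.0 gap 27.5 F [-0.5 -0.8 -0.4] j6 -0.95
shift units [ 0.08   0.009 -0.013] yaw units 0.001
```

```bash
python3 -m handwheel '[[0.03,0,0,0,1],[0.05,0,0,0,1],[0.06,0,0,0,1],[0.07,0,0,0,1],[0.07,0,0,0,1]]'; python3 -m handwheel '[[0.01,0,0,0,1],[0.02,0,0,0,1],[0.02,0,0,0,1]]'; python3 g.py 557.5 276.5 51.5 80
```

```text
t: 6.7
tcp_pos: [557.8, 277.1, 51.7]
tool_rot: [0.542, -0.455, 0.542, 0.455]
wrist_force: [-0.0, -0.5, -0.8]
finger_gap: 27.7
t: 7.0
tcp_pos: [557.9, 277.2, 51.5]
tool_rot: [0.542, -0.455, 0.542, 0.455]
wrist_force: [-2.2, -1.2, 7.7]
finger_gap: 27.2
t 7.0 tcp [557.9 277.2  51.5] jaw 80.0 gap 27.2 F [-2.2 -1.2  7.7] j6 -0.95
shift units [ 0.001  0.005 -0.014] yaw units 0.002
```

```bash
python3 -m handwheel '[[0,0,0,0,-0.2],[0,0,0,0,-0.2],[0,0,0,0,-0.2],[0,0,0,0,-0.2]]'; python3 -m handwheel '[[-0.4,0,0,0,-0.2],[-0.9,0,0,0,-0.2],[-1.4,0,0,0,-0.2],[-1.8,0,0,0,-0.2],[-1.8,0,0,0,-0.2]]';python3 g.py 433 101.6 120 80
```

```text
t: 7.4
tcp_pos: [557.7, 277.0, 50.5]
tool_rot: [0.542, -0.455, 0.542, 0.455]
wrist_force: [-0.3, 0.0, 1.2]
finger_gap: 52.0
t: 7.9
tcp_pos: [559.5, 277.9, 143.4]
tool_rot: [0.543, -0.455, 0.54, 0.454]
wrist_force: [0.1, 0.8, 0.7]
finger_gap: 52.4
t 7.9 tcp [559.5 277.9 143.4] jaw 80.0 gap 52.4 F [0.1 0.8 0.7] j6 -0.95
shift units [ 0.449  1.882 -3.912] yaw units 0.002
```

```bash
python3 -m handwheel '[[0,0.4,-0.8,0,-0.2],[0,0.8,-1.6,0,-0.2],[0.2,1.2,-2.4,0,-0.2],[0.4,1.6,-3.2,0,-0.2],[0.45,1.88,-3.9,0,-0.2]]'; python3 -m handwheel '[[0,0,0,0,-0.2],[0,0,0,0,-0.2]]'; python3 g.py 433 101.6 30 80; python3 - <<'E'
from h import *
c=cam("top"); crop(c,130,140,290,320,3,"l1")
c=cam("scene"); crop(c,270,90,450,220,4,"l2")
E
```

```text
t: 8.4
tcp_pos: [428.1, 99.7, 116.4]
tool_rot: [0.54, -0.454, 0.543, 0.455]
wrist_force: [0.4, 0.3, -0.1]
finger_gap: 52.6
t: 8.6
tcp_pos: [431.1, 100.8, 117.6]
tool_rot: [0.542, -0.454, 0.542, 0.454]
wrist_force: [1.3, 0.9, 0.4]
finger_gap: 53.0
t 8.6 tcp [431.1 100.8 117.6] jaw 79.9 gap 53.0 F [1.3 0.9 0.4] j6 -1.19
shift units [ 1.752 -0.037  0.023] yaw units -0.01
```

View pics/l1.png

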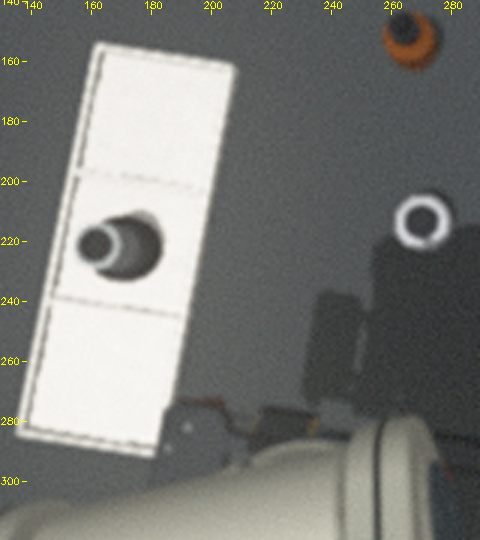

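View pics/l2.png

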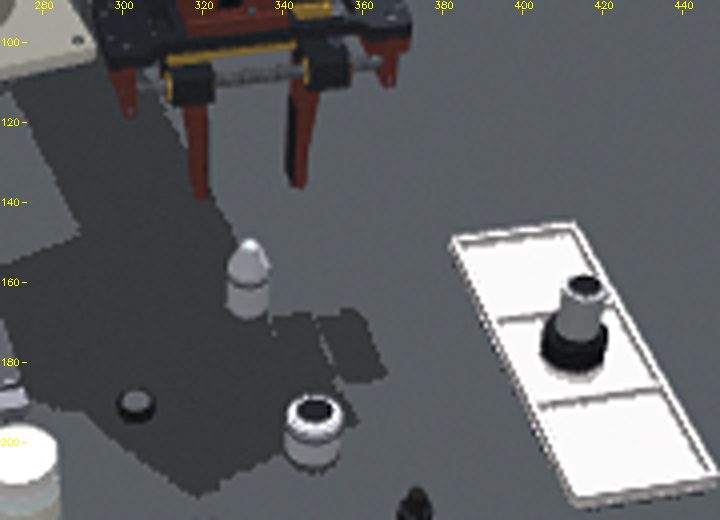

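The eyepiece stands upright in the middle compartment, at top pixel (170,223). The fingers straddle the long objective at scene pixel (331,160), so I'm descending.

```bash
python3 -m handwheel '[[0.5,-0.02,0.02,0,-0.2],[1,-0.02,0.02,0,-0.2],[1.5,-0.02,0.02,0,-0.2],[1.75,-0.02,0.02,0,-0.2],[1.75,-0.02,0.02,0,-0.2]]'; python3 g.py 433 101.6 30 80
```

```text
t: 9.2
tcp_pos: [432.1, 102.6, 29.3]
tool_rot: [0.541, -0.454, 0.542, 0.455]
wrist_force: [0.0, -0.6, -0.4]
finger_gap: 52.6
t 9.2 tcp [432.1 102.6  29.3] jaw 80.1 gap 52.6 F [ 0.  -0.6 -0.4] j6 -1.19
shift units [-0.015 -0.021 -0.016] yaw units 0.009
```

```bash
python3 -m handwheel '[[0.03,0,0,0,1],[0.03,0,0,0,1],[0.03,0,0,0,1],[0.03,0,0,0,1],[0.03,0,0,0,1]]';  python3 g.py 477 291 120 80
```

```text
t: 9.7
tcp_pos: [433.2, 102.3, 29.9]
tool_rot: [0.542, -0.455, 0.541, 0.454]
wrist_force: [0.2, 1.0, 6.2]
finger_gap: 27.0
t 9.7 tcp [433.2 102.3  29.9] jaw 80.0 gap 27.0 F [0.2 1.  6.2] j6 -1.19
shift units [-1.8   -0.211  3.87 ] yaw units 0.002
```

```bash
python3 -m handwheel '[[-0.6,0,0,0,1],[-1.2,0,0.1,0,1],[-1.8,0,0.6,0,1],[-1.8,-0.1,1.3,0,1],[-1.8,-0.1,2,0,1]]'; python3 g.py 477 291 120 80
```

```text
t: 10.2
tcp_pos: [456.1, 200.9, 120.8]
tool_rot: [0.543, -0.455, 0.541, 0.454]
wrist_force: [0.2, -0.3, -1.2]
finger_gap: 26.5
t 10.2 tcp [456.1 200.9 120.8] jaw 79.9 gap 26.5 F [ 0.2 -0.3 -1.2] j6 -1.0
shift units [ 0.019 -0.097  1.848] yaw units -0.007
```

```bash
python3 -m handwheel '[[0,0,0.7,0,1],[0,-0.1,1.4,0,1],[0,-0.1,1.85,0,1],[0,-0.1,1.85,0,1],[0,-0.1,1.85,0,1]]'; python3 g.py 477 291 36 80
```

```text
t: 10.7
tcp_pos: [475.1, 289.7, 118.9]
tool_rot: [0.541, -0.455, 0.542, 0.455]
wrist_force: [0.6, -0.9, -1.4]
finger_gap: 26.8
t 10.7 tcp [475.1 289.7 118.9] jaw 80.1 gap 26.8 F [ 0.6 -0.9 -1.4] j6 -0.87
shift units [ 1.657 -0.035  0.035] yaw units 0.009
```

```bash
python3 -m handwheel '[[0.6,-0.02,0.02,0,1],[1.2,-0.02,0.02,0,1],[1.5,-0.02,0.02,0,1],[1.6,-0.02,0.02,0,1],[1.6,-0.02,0.02,0,1]]'; python3 -m handwheel '[[0.02,0,0,0,1],[0.04,0,0,0,1],[0.05,0,0,0,1],[0.05,0,0,0,1]]'; python3 g.py 477 291 34 80
```

```text
t: 11.2
tcp_pos: [476.7, 290.0, 38.9]
tool_rot: [0.541, -0.454, 0.542, 0.454]
wrist_force: [0.2, -0.4, -0.8]
finger_gap: 27.1
t: 11.6
tcp_pos: [477.2, 291.0, 37.2]
tool_rot: [0.542, -0.455, 0.541, 0.455]
wrist_force: [-0.3, 0.7, -1.1]
finger_gap: 26.9
t 11.6 tcp [477.2 291.   37.2] jaw 80.0 gap 26.9 F [-0.3  0.7 -1.1] j6 -0.87
shift units [ 0.063  0.003 -0.   ] yaw units 0.003
```

```bash
python3 -m handwheel '[[0.02,0,0,0,1],[0.04,0,0,0,1],[0.04,0,0,0,1]]'; python3 -m handwheel '[[0.01,0,0,0,1],[0.02,0,0,0,1],[0.02,0,0,0,1]]'; python3 g.py 477 291 34 80
```

```text
t: 11.9
tcp_pos: [476.8, 290.7, 34.5]
tool_rot: [0.542, -0.455, 0.542, 0.455]
wrist_force: [0.7, 0.4, -0.7]
finger_gap: 26.9
t: 12.2
tcp_pos: [477.0, 290.8, 33.9]
tool_rot: [0.542, -0.455, 0.542, 0.455]
wrist_force: [-1.2, -1.2, 3.4]
finger_gap: 27.2
t 12.2 tcp [477.  290.8  33.9] jaw 80.0 gap 27.2 F [-1.2 -1.2  3.4] j6 -0.87
shift units [-0.002 -0.     0.004] yaw units 0.002
```

```bash
python3 -m handwheel '[[0,0,0,0,-0.2],[0,0,0,0,-0.2],[0,0,0,0,-0.2],[0,0,0,0,-0.2]]'; python3 -m handwheel '[[-0.4,0,0,0,-0.2],[-1,0,0,0,-0.2],[-1.6,0,0,0,-0.2],[-2.2,0,0,0,-0.2],[-2.2,0,0,0,-0.2]]';python3 g.py 565.5 -93.3 140 80
```

```text
t: 12.6
tcp_pos: [477.0, 290.8, 33.6]
tool_rot: [0.542, -0.455, 0.542, 0.455]
wrist_force: [0.4, 0.2, 0.2]
finger_gap: 51.9
t: 13.1
tcp_pos: [479.1, 292.1, 147.5]
tool_rot: [0.544, -0.455, 0.539, 0.454]
wrist_force: [0.4, -0.1, -0.2]
finger_gap: 52.6
t 13.1 tcp [479.1 292.1 147.5] jaw 80.0 gap 52.6 F [ 0.4 -0.1 -0.2] j6 -0.87
shift units [ 0.133 -3.036 -7.292] yaw units 0.002
```

```bash
python3 -m handwheel '[[0,-0.3,-0.8,0,-0.4],[0,-0.6,-1.6,0,-0.7],[0,-1,-2.4,0,-0.7],[0,-1.4,-3.3,0,-0.7],[0,-1.8,-4.2,0,-0.7]]'; python3 g.py 565.5 -93.3 140 80
```

```text
t: 13.6
tcp_pos: [528.9, 66.6, 142.9]
tool_rot: [0.541, -0.455, 0.542, 0.455]
wrist_force: [0.6, 0.2, 0.5]
finger_gap: 75.2
t 13.6 tcp [528.9  66.6 142.9] jaw 80.1 gap 75.2 F [0.6 0.2 0.5] j6 -1.29
shift units [ 0.058 -1.273 -3.025] yaw units 0.007
```

```bash
python3 -m handwheel '[[0,-0.3,-0.8,0,-0.7],[0,-0.6,-1.6,0,-0.7],[0,-1,-2.4,0,-0.7],[0,-1.24,-3.08,0,-0.7],[0,-1.24,-3.08,0,-0.7]]'; python3 -m handwheel '[[0,0,0,0,-0.7],[0,0,0,0,-0.7]]'; python3 g.py 565.5 -93.3 52 80;python3 - <<'E'
from h import *
c=cam("top"); crop(c,130,140,290,320,3,"j1")
c=cam("scene"); crop(c,220,90,370,240,4,"j2")
E
```

```text
t: 14.1
tcp_pos: [564.0, -97.8, 142.9]
tool_rot: [0.542, -0.454, 0.543, 0.453]
wrist_force: [-0.5, 0.3, 0.5]
finger_gap: 74.4
t: 14.3
tcp_pos: [562.8, -93.0, 143.0]
tool_rot: [0.541, -0.454, 0.542, 0.455]
wrist_force: [-0.5, 0.1, 0.2]
finger_gap: 74.9
t 14.3 tcp [562.8 -93.  143. ] jaw 80.0 gap 74.9 F [-0.5  0.1  0.2] j6 -1.58
shift units [ 1.82  -0.058  0.004] yaw units 0.006
```

View pics/j1.png

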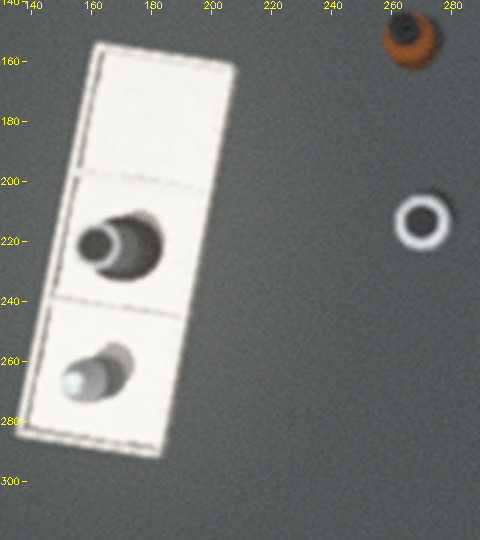

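View pics/j2.png

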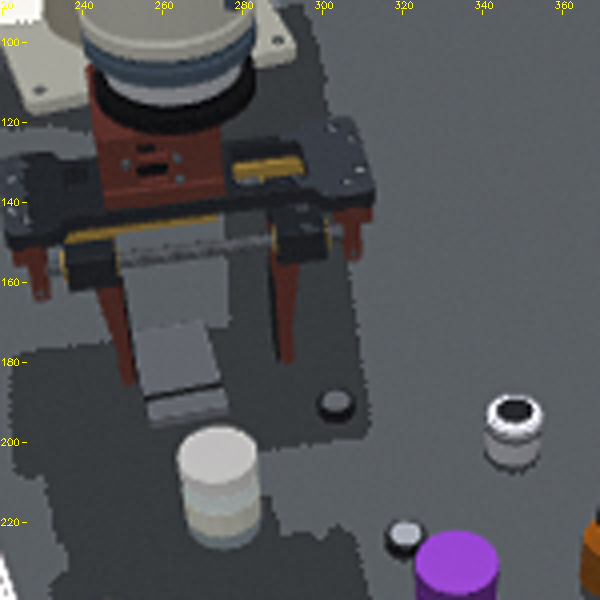

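The long objective stands upright in the near compartment, at top pixel (158,265). The jaws straddle the white-lidded jar at scene pixel (274,205).

```bash
python3 -m handwheel '[[0.5,-0.05,0,0,-0.7],[1.1,-0.05,0,0,-0.7],[1.6,-0.05,0,0,-0.7],[1.82,-0.05,0,0,-0.7],[1.82,-0.05,0,0,-0.7]]'; python3 -m handwheel '[[0,0,0,0,0],[0,0,0,0,1],[0,0,0,0,1],[0,0,0,0,1],[0,0,0,0,1]]';  python3 g.py 638.5 262.5 160 80
```

```text
t: 14.9
tcp_pos: [564.9, -93.5, 51.4]
tool_rot: [0.541, -0.454, 0.542, 0.456]
wrist_force: [0.0, -0.1, 0.4]
finger_gap: 74.7
t: 15.4
tcp_pos: [566.6, -94.6, 53.5]
tool_rot: [0.542, -0.455, 0.541, 0.454]
wrist_force: [-0.3, 1.1, 4.4]
finger_gap: 44.6
t 15.4 tcp [566.6 -94.6  53.5] jaw 80.0 gap 44.6 F [-0.3  1.1  4.4] j6 -1.58
shift units [-2.129 -0.181  7.283] yaw units 0.001
```

```bash
python3 -m handwheel '[[-0.6,0,0,0,1],[-1.2,0,0,0,1],[-1.9,0,0.4,0,1],[-2.1,0,1,0,1],[-2.1,-0.05,1.7,0,1]]'; python3 g.py 638.5 262.5 157 80
```

```text
t: 15.9
tcp_pos: [584.3, -11.1, 160.2]
tool_rot: [0.543, -0.455, 0.541, 0.453]
wrist_force: [0.2, -0.4, -2.2]
finger_gap: 44.8
t 15.9 tcp [584.3 -11.1 160.2] jaw 79.9 gap 44.8 F [ 0.2 -0.4 -2.2] j6 -1.43
shift units [ 0.067 -0.108  5.578] yaw units -0.011
```

```bash
python3 -m handwheel '[[0,0,0.8,0,1],[0,0,1.6,0,1],[0,0,2.4,0,1],[0,-0.1,3.2,0,1],[0,-0.1,4,0,1]]'; python3 g.py 638.5 262.5 157 80
```

```text
t: 16.4
tcp_pos: [623.1, 186.4, 157.7]
tool_rot: [0.542, -0.455, 0.542, 0.454]
wrist_force: [0.8, -0.4, -1.9]
finger_gap: 44.9
t 16.4 tcp [623.1 186.4 157.7] jaw 80.0 gap 44.9 F [ 0.8 -0.4 -1.9] j6 -1.12
shift units [ 0.014 -0.038  1.552] yaw units 0.001
```

```bash
python3 -m handwheel '[[0,-0.03,0.8,0,1],[0,-0.03,1.55,0,1],[0,-0.03,1.55,0,1],[0.5,-0.03,1.55,0,1],[1.1,-0.03,1.55,0,1]]'; python3 -m handwheel '[[0.3,0,0,0,1],[0.5,0,0,0,1],[0.6,0,0,0,1],[0.6,0,0,0,1]]'; python3 g.py 638.5 262.5 57.5 80;python3 - <<'E'
from h import *
c=cam("scene"); crop(c,350,90,490,240,4,"j3")
E
```

```text
t: 16.9
tcp_pos: [638.4, 261.0, 103.4]
tool_rot: [0.542, -0.455, 0.541, 0.454]
wrist_force: [-0.1, -0.7, -1.8]
finger_gap: 44.7
t: 17.3
tcp_pos: [637.8, 260.7, 72.6]
tool_rot: [0.542, -0.454, 0.542, 0.455]
wrist_force: [-0.8, -0.5, -0.8]
finger_gap: 44.9
t 17.3 tcp [637.8 260.7  72.6] jaw 80.0 gap 44.9 F [-0.8 -0.5 -0.8] j6 -1.03
shift units [ 0.302 -0.007  0.039] yaw units -0.001
```

View pics/j3.png

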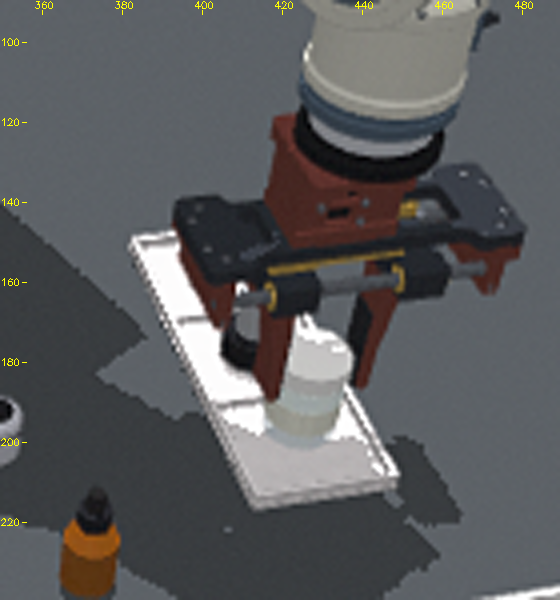

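```bash
python3 -m handwheel '[[0.15,0,0.03,0,1],[0.22,0,0.03,0,1],[0.25,0,0.03,0,1],[0.26,0,0.03,0,1],[0.26,0,0.03,0,1]]'; python3 -m handwheel '[[0.01,0,0,0,1],[0.02,0,0,0,1],[0.02,0,0,0,1]]'; python3 g.py 638.5 262.5 57.5 80
```

```text
t: 17.85
tcp_pos: [638.0, 262.5, 59.7]
tool_rot: [0.542, -0.455, 0.542, 0.455]
wrist_force: [0.3, 0.4, -1.7]
finger_gap: 45.0
t: 18.15
tcp_pos: [638.0, 262.4, 58.7]
tool_rot: [0.542, -0.455, 0.542, 0.455]
wrist_force: [-0.2, -0.5, -1.3]
finger_gap: 45.1
t 18.15 tcp [638.  262.4  58.7] jaw 80.0 gap 45.1 F [-0.2 -0.5 -1.3] j6 -1.02
shift units [ 0.024 -0.011  0.003] yaw units 0.002
```

```bash
python3 -m handwheel '[[0.01,0,0,0,1],[0.02,0,0,0,1],[0.02,0,0,0,1]]'; python3 -m handwheel '[[0.01,0,0,0,1],[0.02,0,0,0,1],[0.02,0,0,0,1]]'; python3 g.py 638.5 262.5 57.5 80
```

```text
t: 18.45
tcp_pos: [637.9, 262.4, 57.6]
tool_rot: [0.542, -0.455, 0.542, 0.455]
wrist_force: [0.4, -0.5, -1.2]
finger_gap: 45.1
t: 18.75
tcp_pos: [638.1, 262.5, 57.6]
tool_rot: [0.542, -0.455, 0.542, 0.455]
wrist_force: [-2.7, -0.9, 5.3]
finger_gap: 45.0
t 18.75 tcp [638.1 262.5  57.6] jaw 80.0 gap 45.0 F [-2.7 -0.9  5.3] j6 -1.02
shift units [ 0.001 -0.008  0.001] yaw units 0.003
```

Contact at 5 N. Release, lift, and go to the short objective.

```bash
python3 -m handwheel '[[0,0,0,0,-0.5],[0,0,0,0,-0.5],[0,0,0,0,-0.5],[0,0,0,0,-0.5]]'; python3 -m handwheel '[[-0.4,0,0,0,-0.5],[-1,0,0,0,-0.5],[-1.6,0,0,0,-0.5],[-1.9,0,0,0,-0.5],[-1.9,0,0,0,-0.5]]';python3 g.py 568.2 89.9 120 92
```

```text
t: 19.15
tcp_pos: [637.9, 262.4, 56.5]
tool_rot: [0.542, -0.455, 0.542, 0.455]
wrist_force: [0.2, -0.0, 0.8]
finger_gap: 65.4
t: 19.65
tcp_pos: [639.3, 263.0, 154.1]
tool_rot: [0.543, -0.455, 0.54, 0.454]
wrist_force: [0.9, 0.2, -0.3]
finger_gap: 65.9
t 19.65 tcp [639.3 263.  154.1] jaw 80.0 gap 65.9 F [ 0.9  0.2 -0.3] j6 -1.02
shift units [ 0.67   0.804 -3.658] yaw units -1.498
```

```bash
python3 -m handwheel '[[0,0.2,-0.8,0,-0.3],[0,0.4,-1.6,0,-0.3],[0.2,0.6,-2.4,0,-0.3],[0.6,0.8,-3.2,0,-0.3],[0.67,0.8,-3.66,0,-0.3]]'; python3 -m handwheel '[[0,0,0,0,-0.3],[0,0,0,0,-0.3]]'; python3 g.py 568.2 89.9 28 80;python3 - <<'E'
from h import *
c=cam("top"); crop(c,130,140,290,320,3,"o1")
c=cam("scene"); crop(c,290,90,450,230,4,"o2")
E
```

```text
t: 20.15
tcp_pos: [562.3, 86.7, 114.7]
tool_rot: [0.54, -0.453, 0.544, 0.456]
wrist_force: [-0.3, 0.4, -0.5]
finger_gap: 56.8
t: 20.35
tcp_pos: [566.5, 88.9, 117.2]
tool_rot: [0.542, -0.454, 0.542, 0.455]
wrist_force: [-0.2, 0.7, 0.3]
finger_gap: 56.9
t 20.35 tcp [566.5  88.9 117.2] jaw 79.9 gap 56.9 F [-0.2  0.7  0.3] j6 -1.26
shift units [ 1.784 -0.032  0.025] yaw units -0.007
```

View pics/o2.png

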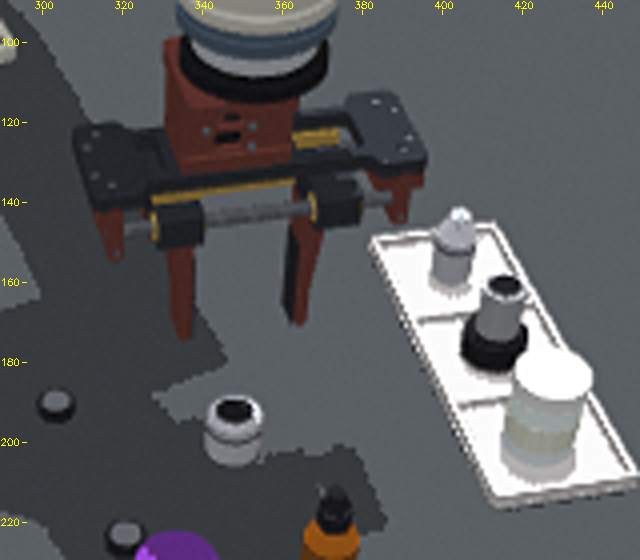

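The long tray is full: objective, eyepiece and jar all stand upright, at scene pixels (403,155), (413,170) and (425,195). Next is the short objective.

```bash
python3 -m handwheel '[[0.5,-0.02,0.02,0,-0.3],[1,-0.02,0.02,0,-0.3],[1.5,-0.02,0.02,0,-0.3],[1.78,-0.02,0.02,0,-0.3],[1.78,-0.02,0.02,0,-0.3]]'; python3 -m handwheel '[[0.02,0,0,0,-0.3],[0.02,0,0,0,1],[0.02,0,0,0,1],[0.02,0,0,0,1],[0.02,0,0,0,1]]';  python3 g.py 579.5 -280 120 80
```

```text
t: 20.95
tcp_pos: [567.0, 90.7, 27.5]
tool_rot: [0.54, -0.454, 0.542, 0.455]
wrist_force: [-0.5, 0.9, -0.3]
finger_gap: 57.3
t: 21.45
tcp_pos: [568.5, 90.0, 28.9]
tool_rot: [0.542, -0.455, 0.541, 0.454]
wrist_force: [-0.8, 0.2, 3.7]
finger_gap: 33.0
t 21.45 tcp [568.5  90.   28.9] jaw 80.0 gap 33.0 F [-0.8  0.2  3.7] j6 -1.26
shift units [-1.823 -1.503 -7.249] yaw units 0.001
```

```bash
python3 -m handwheel '[[-0.6,0,0,0,1],[-1.2,0,0,0,1],[-1.9,0,-0.5,0,1],[-2,-0.2,-1.2,0,1],[-2,-0.4,-2,0,1]]'; python3 g.py 579.5 -280 127 80
```

```text
t: 21.95
tcp_pos: [571.5, -12.4, 130.4]
tool_rot: [0.542, -0.456, 0.54, 0.454]
wrist_force: [0.4, 0.4, -1.0]
finger_gap: 32.6
t 21.95 tcp [571.5 -12.4 130.4] jaw 80.1 gap 32.6 F [ 0.4  0.4 -1. ] j6 -1.44
shift units [ 0.069 -1.075 -5.245] yaw units 0.016
```

```bash
python3 -m handwheel '[[0,-0.2,-0.8,0,1],[0,-0.4,-1.6,0,1],[0,-0.6,-2.5,0,1],[0,-0.8,-3.4,0,1],[0,-1,-4.3,0,1]]'; python3 g.py 579.5 -280 127 80
```

```text
t: 22.45
tcp_pos: [582.0, -234.3, 128.3]
tool_rot: [0.542, -0.455, 0.542, 0.455]
wrist_force: [1.2, -0.4, -0.2]
finger_gap: 32.7
t 22.45 tcp [ 582.  -234.3  128.3] jaw 80.0 gap 32.7 F [ 1.2 -0.4 -0.2] j6 -1.8
shift units [ 0.027 -0.109 -0.909] yaw units 0.001
```

```bash
python3 -m handwheel '[[0,-0.1,-0.6,0,1],[0,-0.1,-0.91,0,1],[0.3,-0.1,-0.91,0,1],[0.8,-0.1,-0.91,0,1],[1.2,-0.1,-0.91,0,1]]'; python3 -m handwheel '[[0.3,0,0,0,1],[0.45,0,0,0,1],[0.5,0,0,0,1],[0.5,0,0,0,1]]'; python3 g.py 579.5 -280 33 80;python3 - <<'E'
from h import *
c=cam("scene"); crop(c,110,130,270,280,4,"o3")
E
```

```text
t: 22.95
tcp_pos: [578.5, -275.9, 66.2]
tool_rot: [0.541, -0.454, 0.542, 0.455]
wrist_force: [0.0, -0.6, -0.9]
finger_gap: 32.8
t: 23.35
tcp_pos: [579.6, -277.6, 43.2]
tool_rot: [0.541, -0.455, 0.541, 0.455]
wrist_force: [-0.2, -0.6, -1.5]
finger_gap: 32.8
t 23.35 tcp [ 579.6 -277.6   43.2] jaw 80.0 gap 32.8 F [-0.2 -0.6 -1.5] j6 -1.86
shift units [ 0.204 -0.006 -0.047] yaw units 0.006
```

View pics/o3.png

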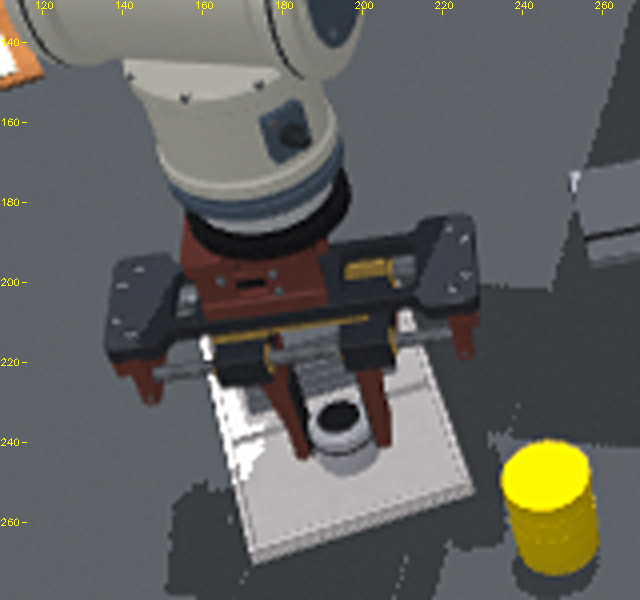

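```bash
python3 -m handwheel '[[0.08,0,-0.03,0,1],[0.13,0,-0.03,0,1],[0.16,0,-0.03,0,1],[0.17,0,-0.03,0,1],[0.17,0,-0.03,0,1]]'; python3 -m handwheel '[[0.01,0,0,0,1],[0.02,0,0,0,1],[0.02,0,0,0,1]]'; python3 g.py 579.5 -280 33 80
```

```text
t: 23.9
tcp_pos: [579.0, -279.6, 34.6]
tool_rot: [0.542, -0.455, 0.542, 0.455]
wrist_force: [-0.6, -0.3, -1.3]
finger_gap: 33.1
t: 24.2
tcp_pos: [579.1, -279.6, 33.7]
tool_rot: [0.542, -0.455, 0.542, 0.455]
wrist_force: [0.1, -1.3, -1.6]
finger_gap: 32.7
t 24.2 tcp [ 579.1 -279.6   33.7] jaw 80.0 gap 32.7 F [ 0.1 -1.3 -1.6] j6 -1.86
shift units [ 0.014 -0.009 -0.007] yaw units 0.002
```

```bash
python3 -m handwheel '[[0.01,0,0,0,1],[0.02,0,0,0,1],[0.02,0,0,0,1]]'; python3 g.py 579.5 -280 33 80
```

```text
t: 24.5
tcp_pos: [579.1, -279.6, 33.0]
tool_rot: [0.542, -0.455, 0.542, 0.455]
wrist_force: [-1.1, 0.6, 4.0]
finger_gap: 32.9
t 24.5 tcp [ 579.1 -279.6   33. ] jaw 80.0 gap 32.9 F [-1.1  0.6  4. ] j6 -1.86
shift units [-0.    -0.008 -0.007] yaw units 0.002
```

```bash
python3 -m handwheel '[[0,0,0,0,-0.2],[0,0,0,0,-0.2],[0,0,0,0,-0.2],[0,0,0,0,-0.2]]'; python3 -m handwheel '[[-0.4,0,0,0,-0.2],[-1,0,0,0,-0.2],[-1.6,0,0,0,-0.2],[-2.2,0,0,0,-0.2],[-2.2,0,0,0,-0.2]]';python3 g.py 434.5 -83.3 130 -95.6
python3 - <<'E'
from m import *
np.set_printoptions(precision=1,suppress=True)
def f(pts,u0,v0,s,z,c): return np.array([px2w(c,u0+x/s-.5,v0+y/s-.5,z) for x,y in pts])
def rep(n,P):
    print(n,"centre",P.mean(0),"edges",np.linalg.norm(P-np.roll(P,-1,0),axis=1),"ang",[round(float(np.degrees(np.arctan2(*(P[(i+1)%4]-P[i])[1::-1]))),1) for i in range(4)])
rep("mailer scene",f([(100,103),(245,78),(298,245),(140,278)],240,160,8,10,cs))
rep("sq scene",f([(37,165),(382,68),(515,435),(125,550)],155,190,7,12,cs))
rep("long scene",f([(55,68),(272,40),(524,478),(268,522)],375,140,7,12,cs))
crop(ct,340,250,390,320,8,"m1"); crop(ct,425,170,510,280,7,"m2")
E
```

```text
t: 24.9
tcp_pos: [579.1, -279.5, 32.6]
tool_rot: [0.542, -0.455, 0.542, 0.455]
wrist_force: [0.1, -0.4, 0.0]
finger_gap: 52.7
t: 25.4
tcp_pos: [581.5, -280.8, 147.1]
tool_rot: [0.543, -0.457, 0.541, 0.452]
wrist_force: [0.4, -0.2, 0.0]
finger_gap: 52.7
t 25.4 tcp [ 581.5 -280.8  147.1] jaw 80.0 gap 52.7 F [ 0.4 -0.2  0. ] j6 -1.86
shift units [0.308 3.583 3.381] yaw units 21.953
mailer scene centre [434.4 -85.6  10. ] edges [47.8 82.8 49.9 84.7] ang [83.7, -5.0, -94.1, 173.5]
sq scene centre [ 540.2 -283.7   12. ] edges [117.6 176.5 118.8 173.1] ang [92.0, 2.5, -89.6, -177.9]
long scene centre [558.6 274.8  12. ] edges [ 89.2 246.4  91.9 248.8] ang [80.1, -9.9, -98.4, 169.5]
```

View pics/m1.png

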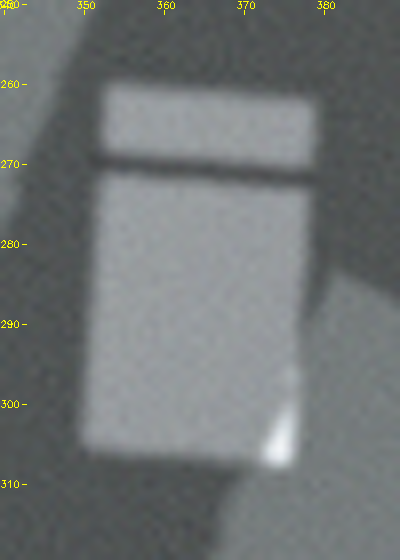

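View pics/m2.png

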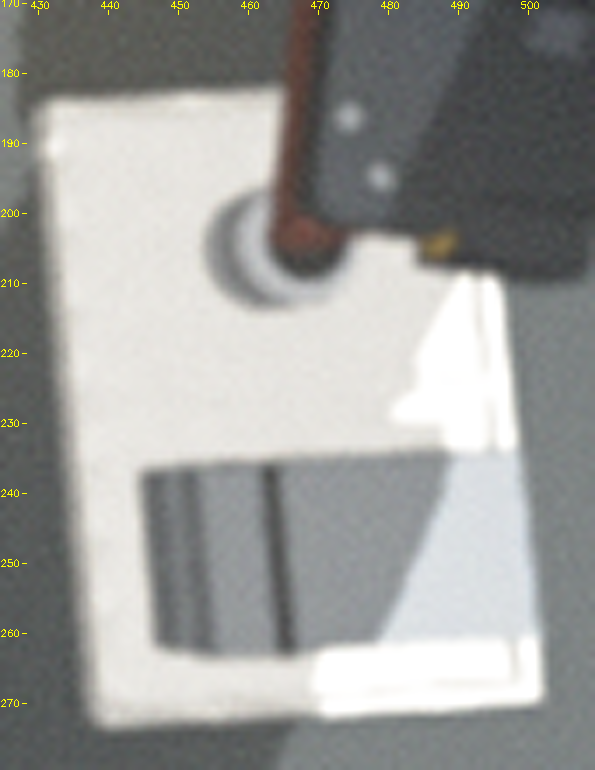

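```bash
python3 -m handwheel '[[0,0.3,0.3,1,-0.7],[0,0.8,0.8,2,-0.7],[0,1.4,1.4,3,-0.7],[0,2,1.9,4,-0.7],[0,2.6,2.4,5,-0.7]]'; python3 g.py 434.5 -84.2 130 -95.6
```

```text
t: 26.0
tcp_pos: [469.6, -137.4, 141.1]
tool_rot: [0.664, -0.239, 0.666, 0.241]
wrist_force: [-0.2, -0.1, 0.3]
finger_gap: 74.7
t 26.0 tcp [ 469.6 -137.4  141.1] jaw 39.7 gap 74.7 F [-0.2 -0.1  0.3] j6 -1.0
shift units [0.225 1.267 0.139] yaw units 16.91
```

```bash
python3 -m handwheel '[[0,0,0,1,-0.7],[0,0,0,2,-0.7],[0,0,0,3,-0.7],[0,0,0,4,-0.7],[0,0,0,5,-0.7]]';python3 -m handwheel '[[0,0,0,1,-0.7],[0,0,0,2,-0.7],[0,0,0,3,-0.7],[0,0,0,4,-0.7],[0,0,0,5,-0.7]]'; python3 -m handwheel '[[0,0,0,1,-0.7],[0,0,0,2,-0.7],[0,0,0,3,-0.7],[0,0,0,4,-0.7],[0,0,0,5,-0.7]]';python3 g.py 434.5 -84.2 130 -95.6
```

```text
t: 26.5
tcp_pos: [470.8, -138.4, 141.2]
tool_rot: [0.706, 0.002, 0.708, -0.002]
wrist_force: [-0.2, 0.3, 0.6]
finger_gap: 75.1
t: 27.0
tcp_pos: [470.8, -138.5, 141.2]
tool_rot: [0.663, 0.244, 0.665, -0.244]
wrist_force: [-0.3, -0.4, -0.1]
finger_gap: 74.7
t: 27.5
tcp_pos: [470.7, -138.5, 141.1]
tool_rot: [0.539, 0.456, 0.541, -0.456]
wrist_force: [-1.0, -0.1, 0.3]
finger_gap: 74.7
t 27.5 tcp [ 470.7 -138.5  141.1] jaw -80.3 gap 74.7 F [-1.  -0.1  0.3] j6 1.09
shift units [ 0.226 -0.531 -1.192] yaw units 1.911
```

```bash
python3 -m handwheel '[[0,-0.2,-0.5,1,-0.7],[0,-0.4,-1,1.9,-0.7],[0.1,-0.53,-1.19,1.9,-0.7],[0.2,-0.53,-1.19,1.9,-0.7],[0.2,-0.53,-1.19,1.9,-0.7]]';python3 -m handwheel '[[0,0,0,0,-0.7],[0,0,0,0,-0.7]]';python3 g.py 434.5 -84.2 19.5 -95.6;python3 - <<'E'
from h import *
c=cam("scene"); crop(c,200,90,350,230,4,"n1")
E
```

```text
t: 28.0
tcp_pos: [435.3, -85.1, 131.7]
tool_rot: [-0.477, -0.521, -0.478, 0.522]
wrist_force: [0.7, -0.8, -0.0]
finger_gap: 74.9
t: 28.2
tcp_pos: [436.1, -85.5, 132.6]
tool_rot: [0.477, 0.522, 0.477, -0.522]
wrist_force: [0.2, -0.4, -0.2]
finger_gap: 75.0
t 28.2 tcp [436.1 -85.5 132.6] jaw -95.2 gap 75.0 F [ 0.2 -0.4 -0.2] j6 1.44
shift units [ 2.263 -0.035 -0.023] yaw units 0.054
```

View pics/n1.png

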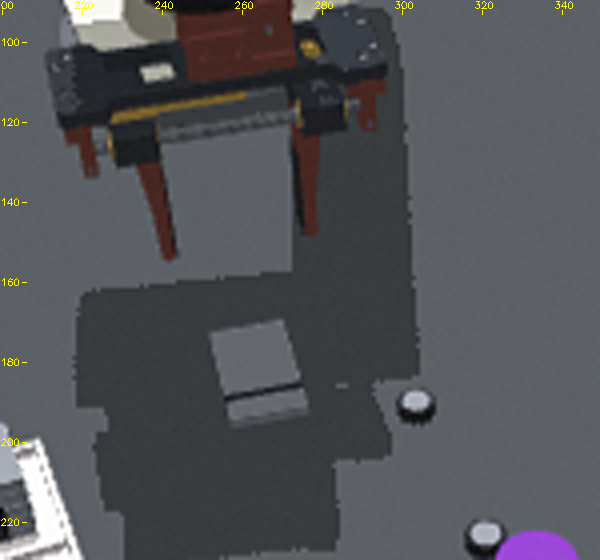

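```bash
python3 -m handwheel '[[0.5,-0.03,-0.02,0.05,-0.7],[1,-0.03,-0.02,0.05,-0.7],[1.5,-0.03,-0.02,0.05,-0.7],[1.9,-0.03,-0.02,0.05,-0.7],[2,-0.03,-0.02,0.05,-0.7]]';python3 -m handwheel '[[0.1,0,0,0,-0.7],[0.15,0,0,0,-0.7],[0.15,0,0,0,-0.7]]';python3 g.py 434.5 -84.2 19.5 -95.6
```

```text
t: 28.75
tcp_pos: [433.3, -83.8, 31.1]
tool_rot: [-0.474, -0.523, -0.476, 0.524]
wrist_force: [0.4, -0.1, 0.1]
finger_gap: 74.5
t: 29.05
tcp_pos: [434.4, -83.9, 25.6]
tool_rot: [0.475, 0.524, 0.475, -0.524]
wrist_force: [-0.1, -1.1, -0.1]
finger_gap: 74.5
t 29.05 tcp [434.4 -83.9  25.6] jaw -95.6 gap 74.5 F [-0.1 -1.1 -0.1] j6 1.45
shift units [0.122 0.002 0.007] yaw units 0.002
```

```bash
python3 -m handwheel '[[0.06,0,0,0,-0.7],[0.12,0,0,0,-0.7],[0.12,0,0,0,-0.7]]';python3 -m handwheel '[[0,0,0,0,0],[0,0,0,0,1],[0,0,0,0,1],[0,0,0,0,1],[0,0,0,0,1]]';python3 g.py 434.5 -84.2 130 -95.6
```

```text
t: 29.35
tcp_pos: [434.0, -83.7, 19.1]
tool_rot: [0.475, 0.524, 0.475, -0.524]
wrist_force: [-0.2, -0.9, 0.9]
finger_gap: 74.6
t: 29.85
tcp_pos: [434.1, -83.7, 19.2]
tool_rot: [0.475, 0.524, 0.475, -0.524]
wrist_force: [-0.6, 0.4, 0.7]
finger_gap: 49.6
t 29.85 tcp [434.1 -83.7  19.2] jaw -95.6 gap 49.6 F [-0.6  0.4  0.7] j6 1.45
shift units [-2.215  0.01   0.009] yaw units 0.002
```

```bash
python3 -m handwheel '[[-0.3,0,0,0,1],[-0.8,0,0,0,1],[-1.4,0,0,0,1],[-2,0,0,0,1],[-2.2,0,0,0,1]]';python3 -m handwheel '[[0,0,0,-0.8,1],[0,0,0,-1.6,1],[0,0,0,-2.5,1],[0,0,0,-3.4,1],[0,0,0,-4.2,1]]';python3 g.py 497.3 -283.5 130 2.1;python3 - <<'E'
from h import *
c=cam("scene"); crop(c,200,70,350,210,4,"n2")
E
```

```text
t: 30.35
tcp_pos: [435.2, -84.0, 131.5]
tool_rot: [0.476, 0.525, 0.474, -0.523]
wrist_force: [-0.8, 0.4, -0.6]
finger_gap: 49.5
t: 30.85
tcp_pos: [433.6, -83.6, 128.5]
tool_rot: [0.607, 0.362, 0.607, -0.363]
wrist_force: [0.1, 0.9, -0.1]
finger_gap: 49.5
t 30.85 tcp [433.6 -83.6 128.5] jaw -61.7 gap 49.5 F [ 0.1  0.9 -0.1] j6 0.86
shift units [-0.032 -0.773  4.124] yaw units -7.975
```

View pics/n2.png

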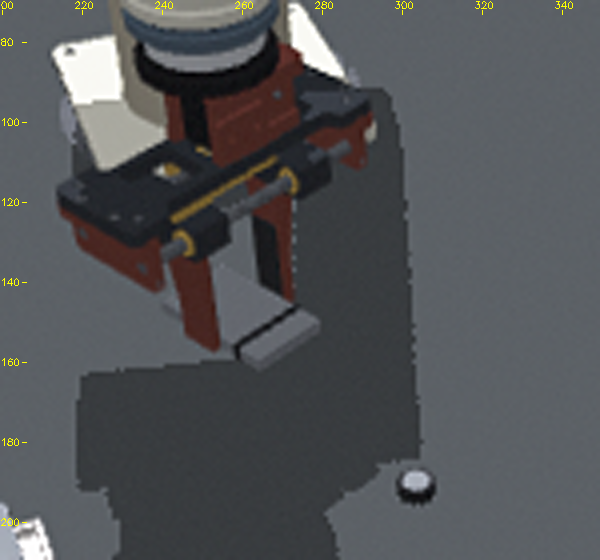

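```bash
python3 -m handwheel '[[0,-0.1,0.3,-0.8,1],[0,-0.2,0.7,-1.6,1],[0,-0.3,1.1,-2.5,1],[0,-0.4,1.5,-3.4,1],[0,-0.4,2,-4.2,1]]';python3 g.py 497.3 -283.5 130 2.1
```

```text
t: 31.4
tcp_pos: [462.4, -181.8, 128.4]
tool_rot: [0.685, 0.173, 0.686, -0.172]
wrist_force: [0.0, 0.2, 0.8]
finger_gap: 49.5
t 31.4 tcp [ 462.4 -181.8  128.4] jaw -28.2 gap 49.5 F [0.  0.2 0.8] j6 0.09
shift units [-0.035 -1.462  1.578] yaw units -3.792
```

```bash
python3 -m handwheel '[[0,0,0,-0.8,1],[0,0,0,-1.6,1],[0,0,0,-2.5,1],[0,0,0,-3.3,1],[0,0,0,-3.75,1]]';python3 g.py 497.3 -283.5 130 2.1
```

```text
t: 31.9
tcp_pos: [462.9, -181.3, 128.4]
tool_rot: [0.707, -0.01, 0.707, 0.011]
wrist_force: [-0.6, 0.0, -0.6]
finger_gap: 49.5
t 31.9 tcp [ 462.9 -181.3  128.4] jaw 1.7 gap 49.5 F [-0.6  0.  -0.6] j6 -0.43
shift units [-0.033 -2.064  0.626] yaw units -0.049
```

```bash
python3 -m handwheel '[[0,-0.5,0.1,-0.05,1],[0,-1.1,0.3,-0.05,1],[0,-1.7,0.5,-0.05,1],[0,-2.06,0.63,-0.05,1],[0,-2.06,0.63,-0.05,1]]';python3 -m handwheel '[[0.3,0,0,0,1],[0.6,0,0,0,1],[0.6,0,0,0,1],[0.6,0,0,0,1]]';python3 g.py 497.3 -283.5 70 2.1;python3 - <<'E'
from h import *
c=cam("scene"); crop(c,140,120,260,280,5,"n3")
c=cam("top"); crop(c,420,170,520,290,5,"n4")
E
```

```text
t: 32.4
tcp_pos: [498.5, -285.5, 128.6]
tool_rot: [0.707, -0.011, 0.707, 0.011]
wrist_force: [-0.5, -0.1, -0.8]
finger_gap: 49.6
t: 32.8
tcp_pos: [496.9, -282.4, 98.1]
tool_rot: [0.706, -0.012, 0.708, 0.013]
wrist_force: [1.3, -0.4, -0.7]
finger_gap: 49.6
t 32.8 tcp [ 496.9 -282.4   98.1] jaw 2.0 gap 49.6 F [ 1.3 -0.4 -0.7] j6 -0.57
shift units [ 0.561 -0.023  0.008] yaw units -0.007
```

View pics/n3.png

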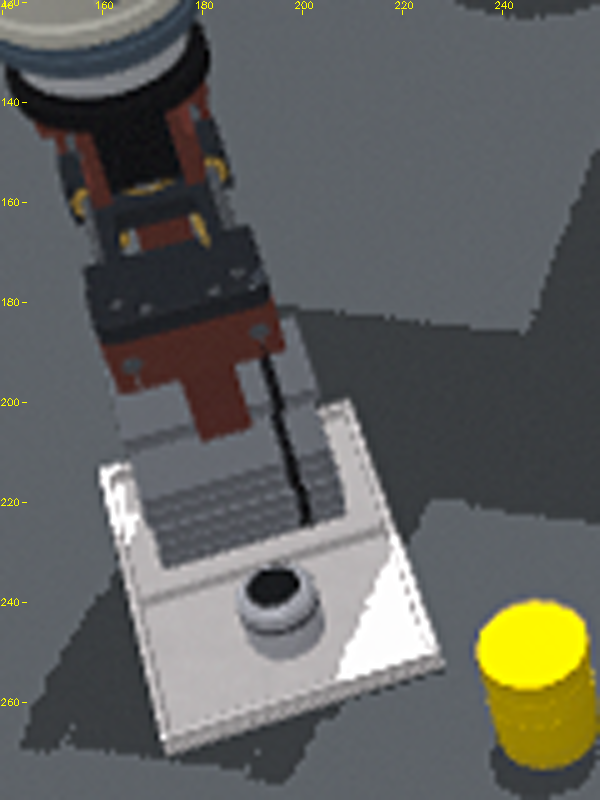

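View pics/n4.png

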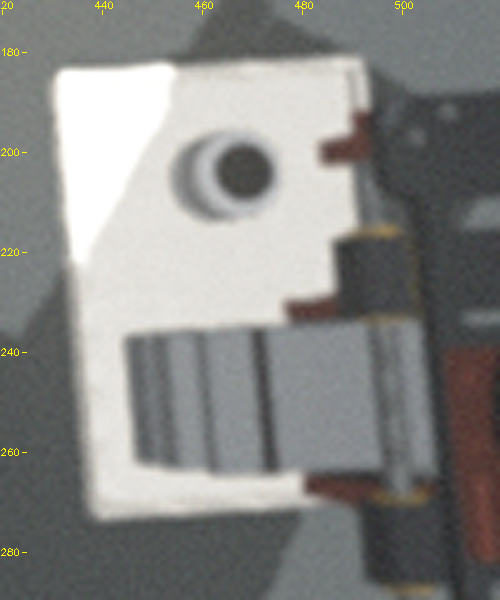

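```bash
python3 -m handwheel '[[0.2,-0.02,0,0,1],[0.36,-0.02,0,0,1],[0.4,-0.02,0,0,1],[0.42,-0.02,0,0,1],[0.42,-0.02,0,0,1]]';python3 g.py 497.3 -283.5 70 2.1;python3 - <<'E'
from h import *
c=cam("scene"); crop(c,150,170,230,250,8,"n5")
c=cam("top"); crop(c,430,220,510,280,8,"n6")
E
```

```text
t: 33.4
tcp_pos: [497.7, -284.5, 78.0]
tool_rot: [0.707, -0.012, 0.707, 0.012]
wrist_force: [0.0, 0.1, -0.1]
finger_gap: 49.9
t 33.4 tcp [ 497.7 -284.5   78. ] jaw 2.0 gap 49.9 F [ 0.   0.1 -0.1] j6 -0.58
shift units [ 0.16   0.019 -0.007] yaw units -0.011
```

View pics/n5.png

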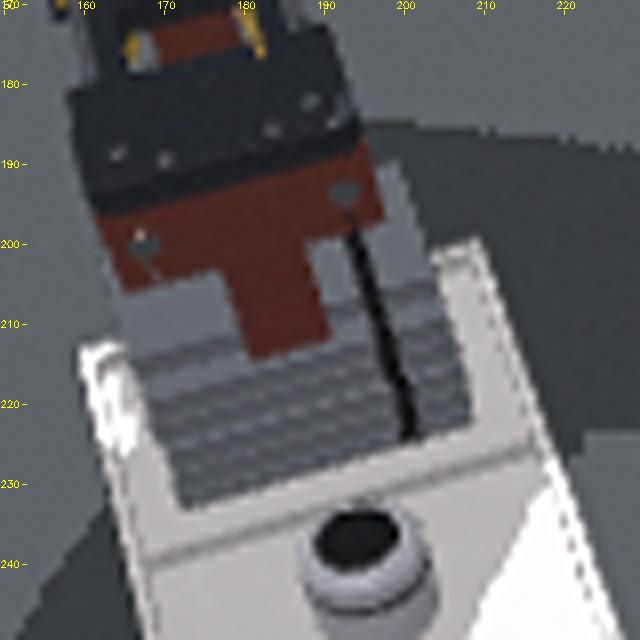

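View pics/n6.png

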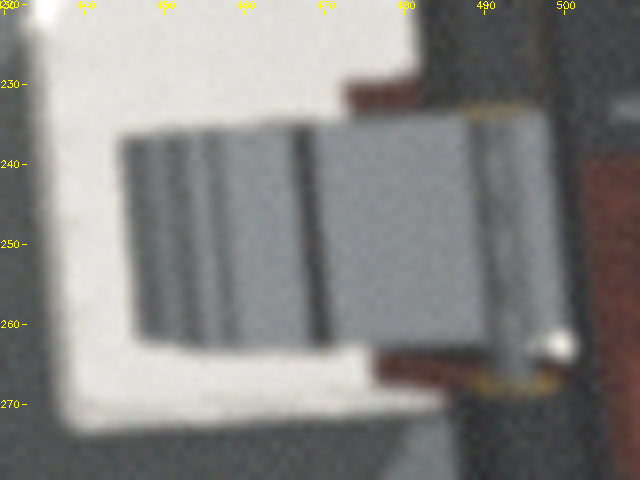

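```bash
python3 -m handwheel '[[0.03,0.01,0,0,1],[0.06,0.01,0,0,1],[0.09,0.01,0,0,1],[0.11,0.01,0,0,1],[0.11,0.01,0,0,1]]';python3 g.py 497.3 -283.5 70 2.1;python3 -m handwheel '[[0.01,0,0,0,1],[0.02,0,0,0,1],[0.02,0,0,0,1],[0.02,0,0,0,1]]'
```

```text
t: 34.0
tcp_pos: [497.6, -283.9, 72.5]
tool_rot: [0.707, -0.012, 0.707, 0.012]
wrist_force: [-0.8, 0.7, -1.1]
finger_gap: 49.9
t 34.0 tcp [ 497.6 -283.9   72.5] jaw 2.0 gap 49.9 F [-0.8  0.7 -1.1] j6 -0.57
shift units [ 0.05   0.008 -0.007] yaw units -0.01
t: 34.4
tcp_pos: [497.7, -284.0, 71.7]
tool_rot: [0.707, -0.012, 0.707, 0.012]
wrist_force: [0.2, -0.5, -0.1]
finger_gap: 49.7
```

```bash
python3 -m handwheel '[[0.01,0,0,0,1],[0.015,0,0,0,1],[0.015,0,0,0,1],[0.015,0,0,0,1]]';python3 -m handwheel '[[0.01,0,0,0,1],[0.015,0,0,0,1],[0.015,0,0,0,1],[0.015,0,0,0,1]]'
```

```text
t: 34.8
tcp_pos: [497.8, -284.0, 70.9]
tool_rot: [0.707, -0.012, 0.707, 0.012]
wrist_force: [0.0, -0.2, -1.4]
finger_gap: 50.0
t: 35.2
tcp_pos: [497.8, -284.0, 70.2]
tool_rot: [0.707, -0.012, 0.707, 0.012]
wrist_force: [0.5, 0.5, 0.2]
finger_gap: 49.8
```

```bash
python3 -m handwheel '[[0.01,0,0,0,1],[0.01,0,0,0,1],[0.01,0,0,0,1],[0.01,0,0,0,1]]';python3 -m handwheel '[[0.01,0,0,0,1],[0.01,0,0,0,1],[0.01,0,0,0,1]]'
```

```text
t: 35.6
tcp_pos: [497.8, -284.0, 70.2]
tool_rot: [0.707, -0.012, 0.707, 0.012]
wrist_force: [-1.9, 1.1, 6.0]
finger_gap: 49.4
t: 35.9
tcp_pos: [497.7, -284.0, 70.1]
tool_rot: [0.707, -0.012, 0.707, 0.012]
wrist_force: [-3.3, 2.2, 10.2]
finger_gap: 49.5
```

```bash
python3 -m handwheel '[[-0.01,0,0,0,1],[-0.01,0,0,0,1]]';python3 -m handwheel '[[0,0,0,0,-0.1],[0,0,0,0,-0.3],[0,0,0,0,-0.4],[0,0,0,0,-0.4],[0,0,0,0,-0.4]]';python3 -m handwheel '[[-0.2,0,0,0,-0.4],[-0.7,0,0,0,-0.4],[-1.3,0,0,0,-0.4],[-2,0,0,0,-0.4],[-2.5,0,0,0,-0.4]]';python3 g.py 400 0 250 2
```

```text
t: 36.1
tcp_pos: [497.8, -284.0, 70.2]
tool_rot: [0.707, -0.012, 0.707, 0.012]
wrist_force: [-2.0, 1.1, 5.8]
finger_gap: 49.5
t: 36.6
tcp_pos: [497.7, -283.9, 69.5]
tool_rot: [0.707, -0.012, 0.707, 0.012]
wrist_force: [-1.3, 0.2, 1.5]
finger_gap: 61.3
t: 37.1
tcp_pos: [498.3, -284.3, 197.5]
tool_rot: [0.708, -0.013, 0.706, 0.012]
wrist_force: [0.3, -0.9, -0.1]
finger_gap: 61.6
t 37.1 tcp [ 498.3 -284.3  197.5] jaw 2.0 gap 61.6 F [ 0.3 -0.9 -0.1] j6 -0.57
shift units [-1.06   5.75  -1.762] yaw units 0.002
```

Move aside towards the bench centre, high up, and look.

```bash
python3 -m handwheel '[[-0.4,0.5,-0.2,0,-0.4],[-0.8,1.1,-0.4,0,-0.4],[-1,1.8,-0.6,0,-0.4],[-1,2.6,-0.9,0,-0.4],[-1,3.4,-1.2,0,-0.4]]';python3 -m handwheel '[[0,0.5,-0.1,0,-0.4],[0,1.1,-0.2,0,-0.4],[0,1.8,-0.3,0,-0.4],[0,2.3,-0.4,0,-0.4],[0,2.3,-0.4,0,-0.4]]';python3 - <<'E'
from h import *
c=cam("scene"); crop(c,150,170,240,280,7,"f1");cv2.imwrite("pics/f0.png",c["img"][:,:,::-1])
c=cam("top"); crop(c,420,170,520,285,6,"f2");crop(c,120,130,300,310,3,"f3")
E
```

```text
t: 37.6
tcp_pos: [431.3, -115.1, 245.8]
tool_rot: [0.708, -0.012, 0.706, 0.012]
wrist_force: [0.4, -0.1, 0.3]
finger_gap: 61.7
t: 38.1
tcp_pos: [406.9, 0.0, 245.2]
tool_rot: [0.707, -0.013, 0.707, 0.014]
wrist_force: [0.1, -0.5, -0.0]
finger_gap: 61.4
```

View pics/f1.png

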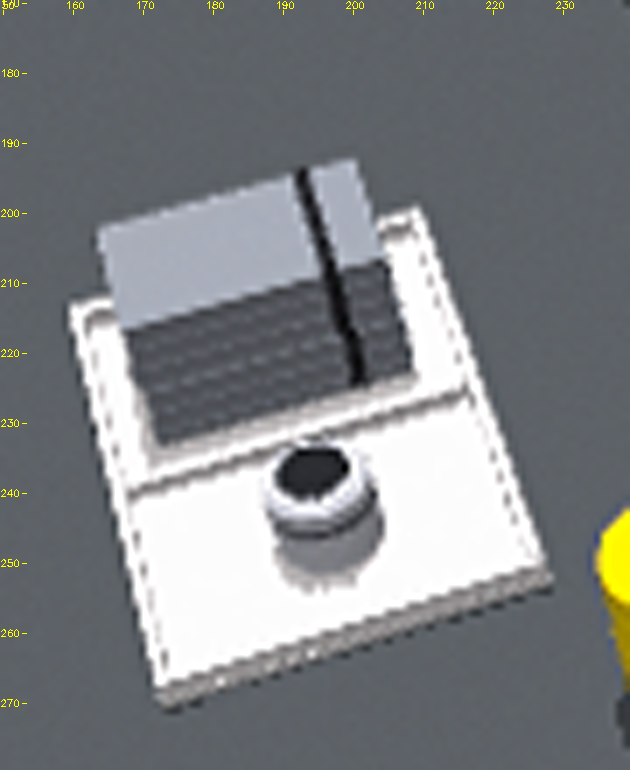

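View pics/f2.png

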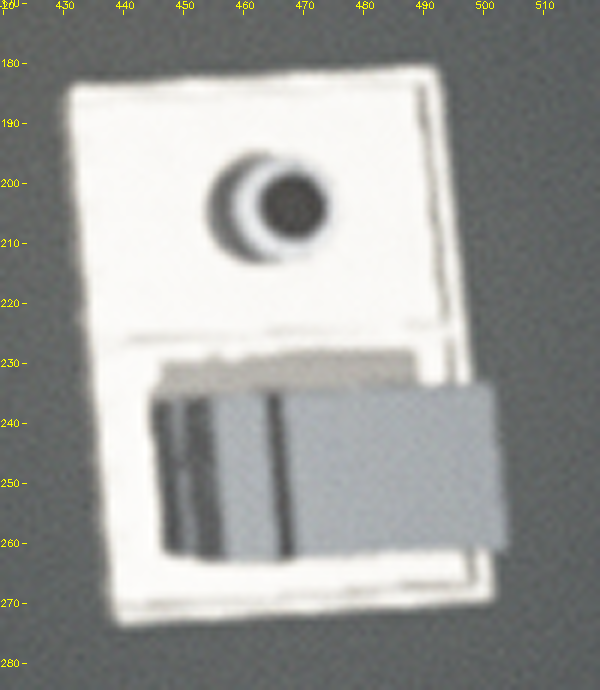

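View pics/f0.png

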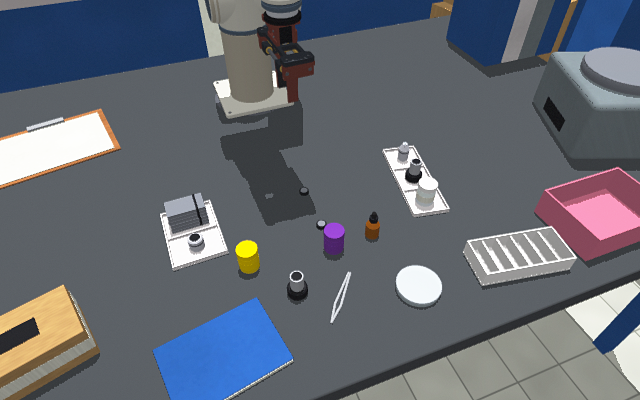

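View pics/f3.png

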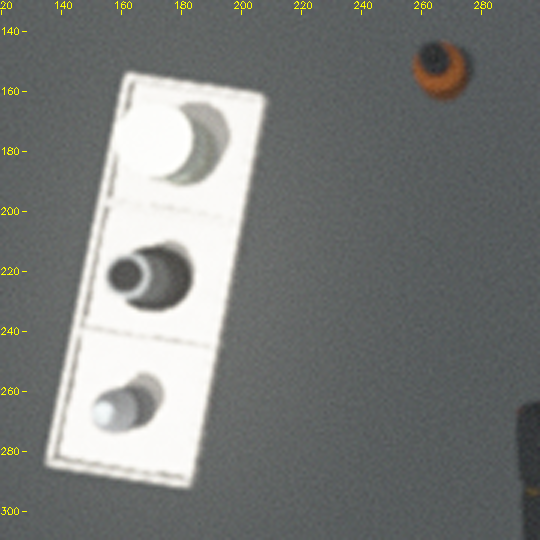

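All items are placed. The mailer's top corners in the top view, (501.2,233.3) and (504,261.2), match the (501.2,233.2) and (504.2,261.3) predicted for a mailer square on the pile. Handing in.

```bash
python3 -m handwheel '[[0,0,0,0,-0.4],[0,0,0,0,-0.4]]'; python3 -c "
from workcell import bot
print(bot.hand_in())"
```

```text
t: 38.4
tcp_pos: [408.0, -2.7, 244.8]
tool_rot: [0.707, -0.012, 0.707, 0.012]
wrist_force: [0.4, 1.2, -0.3]
finger_gap: 61.5
the job is handed in; nothing more can be done
None
```

Both kits are made up, and I handed the job in at about 38 s of the 144 s allowed; no verdict is reported.

- **Long tray:** the eyepiece that started nearest the base stands in the middle compartment. The long objective is in the near one and the white-lidded jar in the far one.
- **Two-part tray:** the short objective stands in the empty compartment. The mailer lies flat on the pile, with its band lined up with the bands below it.
- **How they were set down:** everything was lowered to a light contact before release, 3 to 8 N for the standing items and 10 N for the mailer. The pile top came out at about 51 mm.

**Last checks:** the final pictures from both cameras show everything upright and inside its compartment. The two mailer corners I checked match the positions expected for a square fit to within about 0.2 px. The dropper bottle and the look-alikes stand where they were, and the arm was clear of everything.

**Disagreement:** the two cameras differed by 2–3 mm at times, mainly in y. I used averages of the two, and no check failed.

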